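Load the vial block and hold it home in the reader's corner

ROBOT

A 6-joint arm with a two-finger parallel gripper is mounted at the origin on the work surface. World frame = base frame: x ahead of the robot, y to its left, z up, the work surface at z = 0. Lengths are in mm, angles in rad, forces in N, time in s.
With the tool pointing down it reaches from about 300 to 850 mm from the base axis. Payload 5.4 kg.
Tool frame: the origin (TCP) lies between the finger pads; the fingertips stand 11 mm ahead of it and the grasp point (between the pads) lies 8 mm behind it; z points along the fingers, y is the direction in which the jaws open and shut (so a half turn about z gives the same grasp; the last joint's range is limited). The gripper opens to 85 mm and grips with 20 to 120 N. Pads are 22 mm wide; open, the fingers measure 114 mm over their backs; the gripper's body (76 mm by 85 mm) begins 54 mm behind the grasp point. The pads swing forward as they close: fully open they stand 13 mm farther back than shut.
Start: joints at [-1.492, 0.158, 1.597, -0, 1.386, -0.21], TCP at [163.738, -551.177, 242.299] pointing down, gripper open.
Joint ranges: [-2.91, 2.91], [-0.94, 2.29], [0.18, 2.7], [-1.29, 4.43], [0.17, 2.64], [-3, 3]. Speed limits (rad/s): [2.57, 2.57, 3.14, 3.14, 3.14, 3.14].

INTERFACE

Orientations are given as a unit quaternion [x, y, z, w].
In Python, from rig import manip, eyes gives the robot as it stands.
- The arm moves only by the shell command python3 -m jog 'ROWS' [FORCE]. ROWS is a JSON object of lists of equal length, an entry for each row: "delta_pos": the shift along the tool's x, y, z in mm, a list of three; "yaw": the turn about the tool's z in rad; "claw": the finger opening in mm, from 0 to 85.4. A call has 1 to 12 rows; each row is the pose to reach, as a shift and turn from the pose commanded when the call began, along the tool's axes at that moment; what a row does not reach only later rows make up. A row lasts 1/12 s, in which the tool goes at most 41.7 mm and 7.16 degrees, less where a joint would pass 70% of its speed; a pose out of reach is approached as far as the arm can. A call with a gripper value outside its range is refused whole. The fingers move at their own pace and stop on an object; FORCE is the grip in N (left out, the last holds). Time passes only in rows, so rows that repeat a pose let the fingers close. It gives the time, the measured TCP pose, the force and the opening at its end, in the units of the state.
- manip.get_state(): the state, without advancing time (a new reading comes with each control period).
- eyes.camera(name): name is "scene" or "top" or "wrist"; returns a dict with "img" (400x640x3 uint8, blue, green, red), "fx", "fy", "cx", "cy" (pixels), "position" and "rotation" of the camera in the world. Camera axes: x right, y up, looking along -z (the intrinsics and any distortion apply to the point x, -y, -z); pixel columns grow to the right and rows downward; lengths in mm; the calibration is good to about 2 mm. A picture is of the moment at which its call begins. There is no depth.
- manip.job_done(): hands the job in, once; it reports no verdict.
The state is a dict: "time_s": time; "joint_positions": joint angles; "joint_velocities": joint speeds; "tau": joint torques, N m; "eef_pos": TCP position; "tcp_rot": TCP orientation; "wrist_force": force on the tool from outside, world axes, zero at the start; "moment": the same for the moment, N m; "width": finger opening in mm.
Only numpy, scipy, OpenCV 4.12 (cv2) and the standard library are available. Lean on these libraries where they do the work, as an engineer would, in place of code of your own. Each camera call takes 0.05 s, during which the arm holds its last target.

TASK

Put the wide glass vial into the wide bore and the slim one into the narrow bore of the metal vial block on the reader's stage, each right down to the bottom and let go. Then push the block, flat on the stage, into the corner of the two steel stops, its long side fully home on the stop in front of the white reader housing and its short end on the other stop, and finish while still holding it pressed firmly against both stops at once, for the reading. Leave the other things on the bench where they are.

Things in the scene. Friction and masses are not known exactly. Their poses are not given: they have to be found in the camera images.
- stage: The reader: a fixed aluminium plate 240 x 240 mm, 10 mm thick, on the bench, with a white housing (90 mm deep, 42 mm high) along its +x edge. Origin on the bench under the plate's centre, so the plate's top is at z = 10 mm; x points to the housing, y to the side stop, z up. It does not move.
- stop_back: Steel stop bar, fixed on the plate along its +x edge in front of the housing, 16 x 220 x 22 mm (x, y, z in the stage's axes), rising 22 mm above the plate. Origin at the centre of its underside; its contact face is 8 mm from there towards the stage's -x, which is the line x = +100 mm in the stage's frame.
- stop_side: Steel stop bar, fixed on the plate along its +y edge, 200 x 16 x 22 mm, rising 22 mm above the plate. Origin at the centre of its underside; its contact face is 8 mm from there towards the stage's -y, which is the line y = +100 mm in the stage's frame. The block is home with its centre at x = 70, y = 35 mm in the stage's frame, its long side along the stage's y (either way round).
- block: Loose aluminium vial block standing on the plate, clear of both stops, 0.45 to 0.7 kg, sliding with some drag, which grows if it is pressed down (it may be lifted by its bar): 60 mm (x) by 130 mm (y), 35 mm high, with a wide and a narrow blind bore in its top and a black upright grip bar between them. Origin at the centre of its underside, z up.
- bar (a point): Centre of the block's black grip bar, 57.5 mm above the block's underside. The bar is 12 mm thick along the block's x, 30 mm long along its y, and stands 45 mm up from the block's top, to 80 mm above its underside. Axes as the block's.
- bore_wide (a point): Centre of the wide bore's mouth, on the block's top, 44 mm from the bar towards the block's +y. Bore 26 mm diameter, 26 mm deep, blind. Axes as the block's.
- bore_slim (a point): Centre of the narrow bore's mouth, on the block's top, 44 mm from the bar towards the block's -y. Bore 17 mm diameter, 26 mm deep, blind. Axes as the block's.
- vial_wide_mid (a point): Middle of the wide vial, half-way up its axis: a closed glass vial standing on the bench, 24 mm diameter, 72 mm tall, straight-sided, black cap (its top 18 mm) as wide as the glass, about 45 g. In the bore, 46 mm of it stays above the block and this point is 10 mm above the bore's mouth, so hold it by its upper part, well above this point.
- vial_slim_mid (a point): Middle of the slim vial, half-way up its axis: the same kind of vial, 15 mm diameter, 72 mm tall, black cap, about 25 g. In the bore, this point is 10 mm above the bore's mouth.
- amber: Bystander, not to be moved: small amber screw-cap bottle, 38 mm diameter, 65 mm tall, standing among the vials. Origin at the centre of its underside.
- beaker: Bystander, not to be moved: glass beaker, 64 mm across, 75 mm tall. Origin at the centre of its underside.
- jar: Bystander, not to be moved: squat glass jar with a white lid, 56 mm across, 50 mm tall. Origin at the centre of its underside.
- spatula: Bystander, not to be moved: broad-bladed steel spatula lying on the bench, 170 mm long.
- tipbox: Bystander, not to be moved: closed grey plastic box, 120 x 85 x 55 mm. Origin at the centre of its underside.

How it is judged:
By the outcome, as a careful person would: the job done as asked, in the order asked, and still so for the second after the job is handed in, while the arm keeps its last pose, push and grip.
It also fails if it takes over 72 s, if anything falls off the work surface, if the arm or the gripper's body presses on something with over 40 N, if the wrist force passes 120 N, or if a joint passes its speed limit or range.

## Working session

There is one attempt and no reset: what is moved stays moved. The work goes in short steps, Python scripts to look and compute and a shell command to move; the robot and the scene stay as the last step left them, time stands still between calls to the robot, and variables do not carry over. Pictures are saved under pics/ and viewed, and the job is handed in when it is done.

```bash
ls; mkdir -p pics; python3 - <<'E'
from rig import manip, eyes
import cv2
print(manip.get_state())
for n in ["scene","top","wrist"]:
    c=eyes.camera(n); cv2.imwrite(f"pics/{n}0.png",c["img"])
    print(n,{k:v for k,v in c.items() if k!="img"})
E
```

```text
pics
{'time_s': 0.0, 'joint_positions': array([-1.49209315e+00,  1.59046481e-01,  1.59829580e+00,  1.66540888e-05,
        1.38619886e+00, -2.10119500e-01]), 'joint_velocities': array([ 0.00073921,  0.00030963,  0.00082464, -0.00048371, -0.00036006,
        0.00093617]), 'tau': array([ 4.65661706e-04, -3.95992184e+01, -3.31432486e+01, -1.30328785e-04,
        8.23568174e-03, -6.13569185e-06]), 'eef_pos': array([ 163.69882995, -550.57498619,  241.28649419]), 'tcp_rot': array([ 9.89590543e-01,  1.43908333e-01,  7.21361522e-05, -9.71604372e-04]), 'wrist_force': array([ 0.76289408,  1.2732297 , -0.00604501]), 'moment': array([-0.0110648 ,  0.03662873, -0.00916329]), 'width': 85.07398091466577}
scene {'fx': 381.1082620668082, 'fy': 381.1082620668082, 'cx': 321.37492369538904, 'cy': 195.91145903832026, 'position': array([1329.93782858, -302.80232995,  824.28542161]), 'rotation': array([0.35105402, 0.21863823, 0.49070143, 0.76692275])}
top {'fx': 452.7208687315656, 'fy': 452.7208687315656, 'cx': 327.02682790191693, 'cy': 201.2526411532942, 'position': array([ 435.56766595,   63.12226959, 1305.64314944]), 'rotation': array([-0.03208837,  0.02790129,  0.71159881, -0.70129808])}
wrist {'fx': 288.28501448841183, 'fy': 288.28501448841183, 'cx': 326.3943462316789, 'cy': 201.57712661307727, 'position': array([ 232.1226158 , -531.16030736,  373.97169673]), 'rotation': array([-0.11456631,  0.08640467, -0.59137093,  0.79352959])}
```

View pics/top0.png

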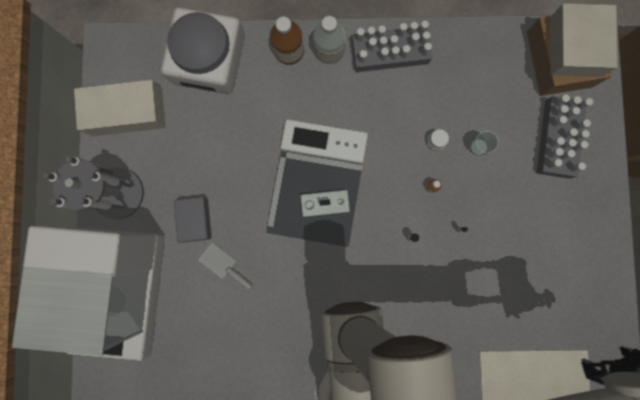

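View pics/scene0.png

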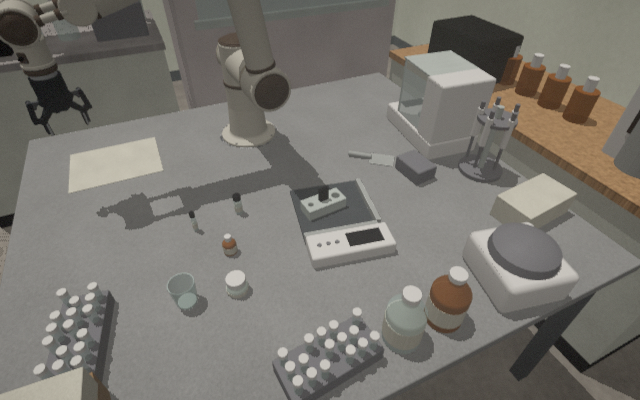

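View pics/wrist0.png

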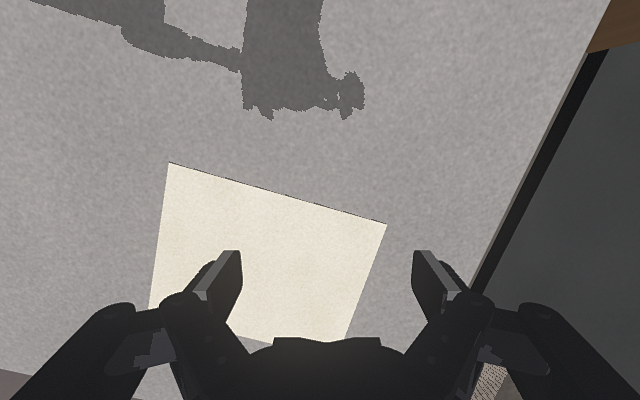

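```bash
cat > h.py <<'E'
import numpy as np, cv2
from scipy.spatial.transform import Rotation as R
from rig import manip, eyes
def ray(c,u,v):
    d=np.array([(u-c["cx"])/c["fx"],-(v-c["cy"])/c["fy"],-1.0])
    d=R.from_quat(c["rotation"]).apply(d); return np.array(c["position"]),d/np.linalg.norm(d)
def plane(c,u,v,z):
    p,d=ray(c,u,v); return p+d*(z-p[2])/d[2]
def proj(c,P):
    q=R.from_quat(c["rotation"]).inv().apply(np.array(P)-c["position"])
    return np.array([c["cx"]+c["fx"]*q[0]/-q[2], c["cy"]-c["fy"]*q[1]/-q[2]])
def tri(c1,a,c2,b):
    p,d=ray(c1,*a); q,e=ray(c2,*b)
    s=np.linalg.lstsq(np.stack([d,-e],1),q-p,rcond=None)[0]
    A=p+d*s[0];B=q+e*s[1]; return (A+B)/2,np.linalg.norm(A-B)
def crop(c,name,x0,y0,x1,y1,f):
    cv2.imwrite(f"pics/{name}.png",cv2.resize(c["img"][y0:y1,x0:x1],None,fx=f,fy=f,interpolation=cv2.INTER_CUBIC))
E
python3 - <<'E'
from h import *
c=eyes.camera("top"); crop(c,"t1",255,110,375,250,4); crop(c,"t2",390,120,500,250,4)
s=eyes.camera("scene"); crop(s,"s1",280,170,410,270,5); crop(s,"s2",160,180,260,310,4)
np.save("top.npy",c,allow_pickle=True); np.save("scene.npy",s,allow_pickle=True)
E
```

```text
(no output)
```

View pics/t1.png

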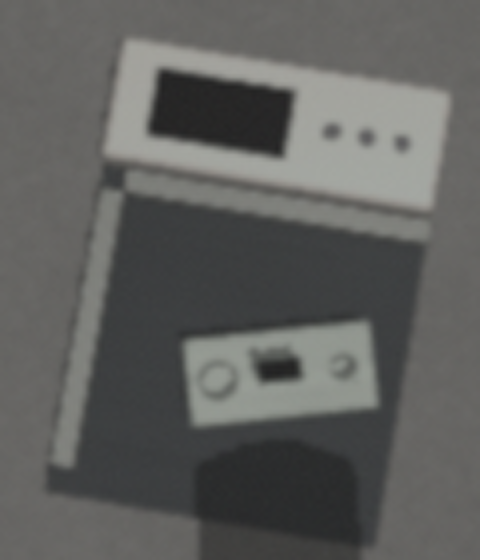

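View pics/t2.png

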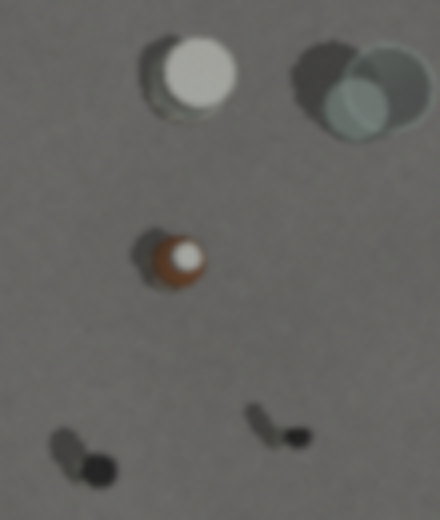

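View pics/s1.png

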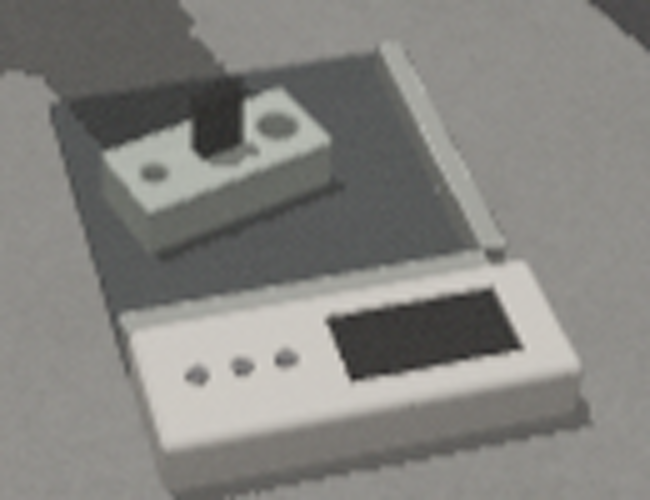

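View pics/s2.png

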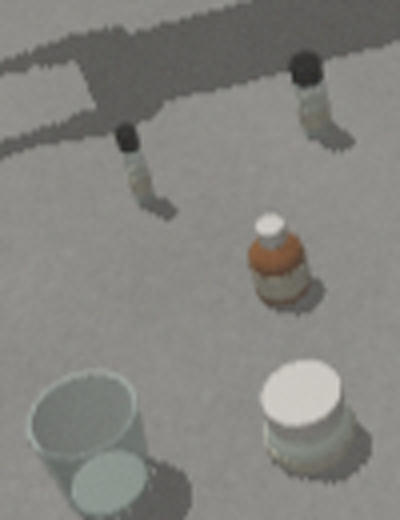

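```bash
cat > m.py <<'E'
from h import *
c=np.load("top.npy",allow_pickle=True).item(); s=np.load("scene.npy",allow_pickle=True).item()
def T(x,y,o,f=4): return (o[0]+(x+.5)/f-.5,o[1]+(y+.5)/f-.5)
o=(255,110)
B=[plane(c,*T(x,y,o),45)[:2] for x,y in [(184,341),(368,319),(379,405),(193,427)]]
B=np.array(B);print("block",B,B.mean(0),np.linalg.norm(np.roll(B,-1,0)-B,axis=1))
yv=(B[0]+B[3]-B[1]-B[2]);print("block y dir",np.degrees(np.arctan2(yv[1],yv[0])))
# scene
print("bore wide top",plane(c,*T(217,379,o),45),"slim",plane(c,*T(342,365,o),45),"bar",plane(c,*T(278,370,o),90))
print("scene bore wide",plane(s,*T(278,125,(280,170),5),45),"slim",plane(s,*T(154,172,(280,170),5),45))
Bs=np.array([plane(s,*T(x,y,(280,170),5),45)[:2] for x,y in [(104,153),(284,88),(331,141),(154,213)]])
print("scene block",Bs,Bs.mean(0))
# stage: stop faces
print("back face top line",plane(c,*T(124,192,o),32),plane(c,*T(427,242,o),32))
print("side face top line",plane(c,*T(123,196,o),32),plane(c,*T(74,468,o),32))
print("plate corners",plane(c,*T(46,492,o),10),plane(c,*T(377,546,o),10))
print("scene back/side",plane(s,*T(122,316,(280,170),5),32),plane(s,*T(482,252,(280,170),5),32),plane(s,*T(382,55,(280,170),5),32))
for im,cc,boxes in [("top",c,[(405,228,425,245),(457,222,470,236)]),("scene",s,[(228,190,244,206),(186,208,198,220)])]:
    for b in boxes:
        g=cc["img"][b[1]:b[3],b[0]:b[2]].max(2).astype(int); m=(g<50).astype(np.uint8)
        n,l,st,ce=cv2.connectedComponentsWithStats(m);k=1+st[1:,4].argmax()
        p=ce[k]+b[:2];print(im,b,g.min(),st[k],p,plane(cc,*p,63),plane(cc,*p,72))
E
python3 m.py
```

```text
block [[561.87361523 143.46447756]
 [575.42149724  14.47499042]
 [515.00661657   7.89248814]
 [501.55634811 137.75395352]] [538.46451929  75.89647741] [129.69900886  60.7724209  130.55615616  60.58698537]
block y dir 95.9544195336908
bore wide top [534.86086635 120.65856372  45.        ] slim [543.37626884  33.21236836  45.        ] bar [536.78847205  77.43843371  90.        ]
scene bore wide [536.83523664 122.77348312  45.        ] slim [544.66530608  34.75640386  45.        ]
scene block [[516.16225314  13.81938947]
 [506.15170899 142.40888193]
 [563.90901051 145.88659637]
 [577.64708138  20.22921241]] [540.9675135   80.58602005]
back face top line [670.43183151 186.03592759  32.        ] [631.19059271 -28.8694396   32.        ]
side face top line [667.56089547 186.76717884  32.        ] [474.61486113 222.4941115   32.        ]
plate corners [458.45063951 245.33877218  10.        ] [416.6985196    9.64073828  10.        ]
scene back/side [635.23044438 -25.14788221  32.        ] [675.80257821 188.3932495   32.        ] [488.724838   224.45048695  32.        ]
top (405, 228, 425, 245) 36 [ 6  6  7  7 40] [414.1 237.1] [ 439.48085538 -166.80943007   63.        ] [ 439.45251362 -165.14412069   72.        ]
top (457, 222, 470, 236) 33 [ 5  6  5  3 13] [464.         228.84615385] [ 460.02418074 -303.80184866   63.        ] [ 459.84705134 -301.14435438   72.        ]
scene (228, 190, 244, 206) 46 [10  8  2  3  4] [238.25 199.  ] [ 452.94209006 -161.02104544   63.        ] [ 463.31003015 -162.69719939   72.        ]
scene (186, 208, 198, 220) 44 [4 7 2 1 2] [190.5 215. ] [ 463.7505957  -303.79822472   63.        ] [ 473.99075645 -303.78645115   72.        ]
```

```bash
python3 -m jog '{"delta_pos":[[374,-289,60],[374,-289,60],[374,-289,60],[374,-289,60],[374,-289,60],[374,-289,60],[374,-289,60],[374,-289,60],[374,-289,60],[374,-289,60],[374,-289,60],[374,-289,60]],"yaw":[-1.386,-1.386,-1.386,-1.386,-1.386,-1.386,-1.386,-1.386,-1.386,-1.386,-1.386,-1.386],"claw":[60,60,60,60,60,60,60,60,60,60,60,60]}' 30
python3 - <<'E'
from h import *
print(manip.get_state())
for n in ["wrist","top","scene"]:
    c=eyes.camera(n); cv2.imwrite(f"pics/{n}1.png",c["img"]);np.save(n+"1.npy",c,allow_pickle=True)
    print(n,c["position"],proj(c,[439.5,-167,72]),proj(c,[439.5,-167,0]))
E
```

```text
time_s: 1.25
eef_pos: [441.3, -163.6, 181.6]
tcp_rot: [0.666, 0.746, 0.001, -0.001]
wrist_force: [0.7, 0.3, 0.4]
width: 60.0
{'time_s': 1.25, 'joint_positions': array([-6.13656983e-01, -5.98404020e-02,  1.94743108e+00,  1.64932075e-03,
        1.25513421e+00, -7.26750978e-01]), 'joint_velocities': array([ 0.41948295,  0.17350604, -0.11402114, -0.04056784, -0.06180017,
        0.4151598 ]), 'tau': array([-1.18951902e+00, -3.03562689e+01, -3.15737915e+01,  1.91717176e-01,
       -1.04445306e-02, -9.31426082e-01]), 'eef_pos': array([ 441.27802261, -163.60303186,  181.57767574]), 'tcp_rot': array([ 6.66204081e-01,  7.45768857e-01,  7.13505973e-04, -6.52450680e-04]), 'wrist_force': array([0.66234111, 0.28131188, 0.43728456]), 'moment': array([-0.00805815, -0.01103719, -0.00264919]), 'width': 60.03181139727634}
wrist [432.34438049 -92.93734897 314.27992652] [324.98742976 204.96763345] [325.29887547 186.07362309]
top [ 435.56766595   63.12226959 1305.64314944] [414.78410976 237.07260477] [410.10524031 237.22005148]
scene [1329.93782858 -302.80232995  824.28542161] [234.6732685  194.59862815] [237.90857933 211.99016202]
```

View pics/wrist1.png

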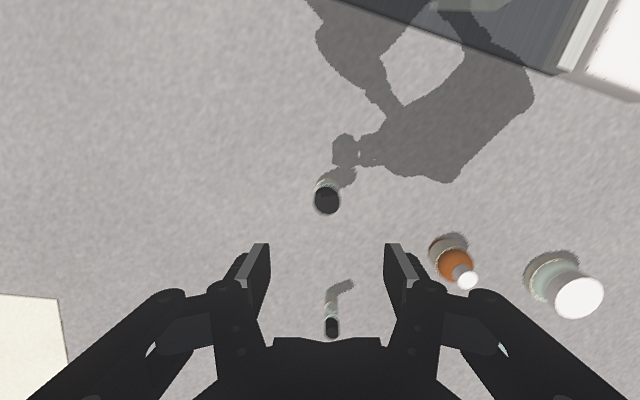

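```bash
python3 - <<'E'
from h import *
w=eyes.camera("wrist");cv2.imwrite("pics/wrist2.png",w["img"])
st=manip.get_state();print(st["eef_pos"],st["joint_velocities"].round(2),R.from_quat(st["tcp_rot"]).as_matrix()[:,0])
h=w["img"].max(2)
def blob(b):
    m=(h[b[1]:b[3],b[0]:b[2]]<60).astype(np.uint8)
    n,l,s,ce=cv2.connectedComponentsWithStats(m);k=1+s[1:,4].argmax();return ce[k]+b[:2],s[k]
for b in [(300,170,355,230),(322,312,342,340)]:
    p,s=blob(b);print(p,s,plane(w,*p,63),plane(w,*p,72))
crop(w,"w2",280,160,380,350,4)
E
```

```text
[ 439.83679993 -167.65329218  182.27832225] [-0.03 -0.01 -0.   -0.   -0.   -0.  ] [-1.04562408e-01  9.94518278e-01 -3.11923798e-04]
[326.88518519 194.52592593] [ 14  14  26  29 270] [ 439.14765257 -163.04808018   63.        ] [ 438.88192614 -160.63575506   72.        ]
[332.27480916 326.40458015] [  4   4  14  22 262] [ 460.11187753 -304.14547383   63.        ] [ 459.09611512 -296.68511459   72.        ]
```

View pics/w2.png

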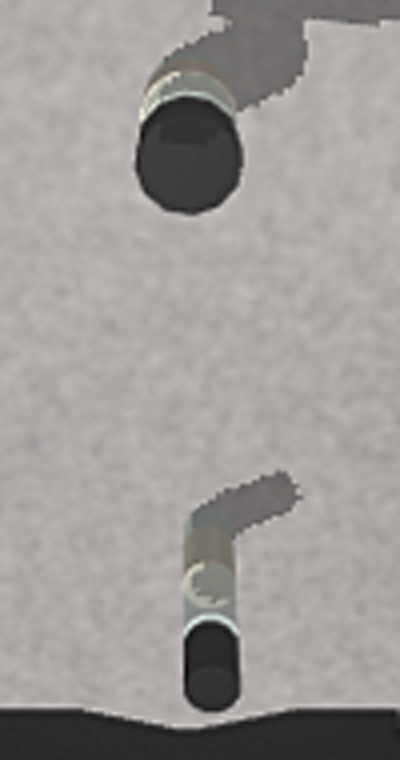

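```bash
python3 -m jog '{"delta_pos":[[2,0,30],[2,0,60],[2,0,85],[2,0,105],[2,0,120],[2,0,132],[2,0,132],[2,0,132],[2,0,132],[2,0,132]],"yaw":[0,0,0,0,0,0,0,0,0,0],"claw":[60,60,60,60,60,60,60,60,60,60]}' 30
python3 - <<'E'
from h import *
w=eyes.camera("wrist");cv2.imwrite("pics/wrist3.png",w["img"])
E
```

```text
time_s: 2.28
eef_pos: [440.4, -166.7, 51.6]
tcp_rot: [0.67, 0.743, 0.0, 0.001]
wrist_force: [-0.2, 1.1, -0.7]
width: 59.7
```

View pics/wrist3.png

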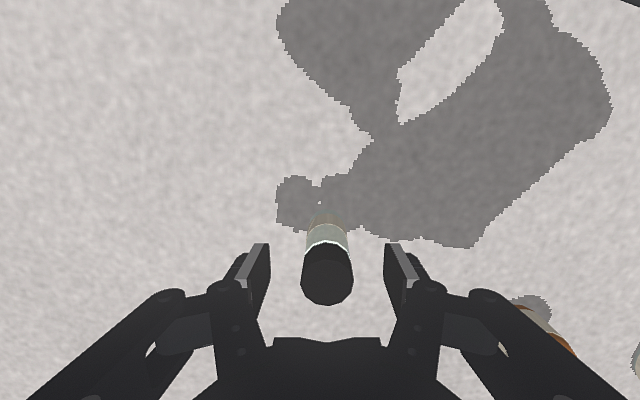

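```bash
python3 -m jog '{"delta_pos":[[0,0,0],[0,0,0],[0,0,0],[0,0,0],[0,0,0],[0,0,0],[0,0,0],[0,0,0]],"yaw":[0,0,0,0,0,0,0,0],"claw":[40,30,20,20,20,20,20,20]}' 30
python3 - <<'E'
from h import *
w=eyes.camera("wrist");cv2.imwrite("pics/wrist4.png",w["img"])
E
```

```text
time_s: 3.0
eef_pos: [440.0, -165.8, 50.7]
tcp_rot: [0.669, 0.743, 0.0, 0.0]
wrist_force: [-0.7, 1.1, 4.7]
width: 22.8
```

View pics/wrist4.png

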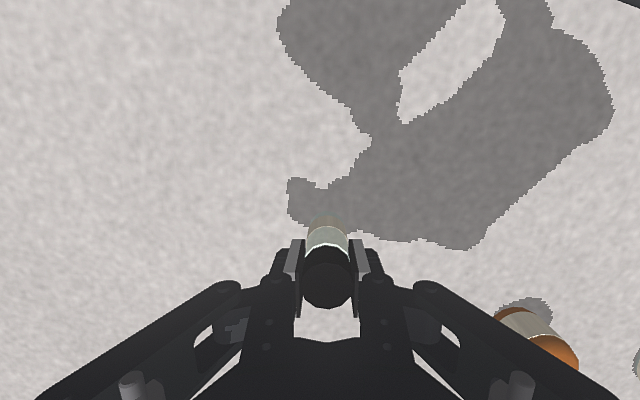

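```bash
python3 -m jog '{"delta_pos":[[0,0,-30],[0,0,-70],[0,0,-110],[30,20,-150],[70,40,-150],[110,60,-150],[150,80,-150],[190,100,-150],[225,124,-150],[225,124,-150],[225,124,-150],[225,124,-150]],"yaw":[0,0,0,0,0,0,0,0,0,0,0,0],"claw":[20,20,20,20,20,20,20,20,20,20,20,20]}' 30
python3 -m jog '{"delta_pos":[[0,0,0],[0,0,0]],"yaw":[0,0],"claw":[20,20]}'
python3 - <<'E'
from h import *
w=eyes.camera("wrist");cv2.imwrite("pics/wrist5.png",w["img"]);np.save("w5.npy",w,allow_pickle=True)
st=manip.get_state();print(st["eef_pos"],R.from_quat(st["tcp_rot"]).as_matrix()[:,0]);np.save("s5.npy",st,allow_pickle=True)
crop(w,"w5",150,50,450,330,2.6)
E
```

```text
time_s: 4.05
eef_pos: [539.3, 71.9, 199.4]
tcp_rot: [0.668, 0.744, -0.001, -0.001]
wrist_force: [-1.2, 0.6, -0.7]
width: 23.1
time_s: 4.22
eef_pos: [539.2, 69.9, 199.9]
tcp_rot: [0.67, 0.742, -0.0, -0.0]
wrist_force: [-0.3, 0.0, -0.0]
width: 23.2
[539.29902863  69.86242282 200.04444561] [-1.02092684e-01  9.94774882e-01 -1.33054360e-04]
```

View pics/wrist5.png

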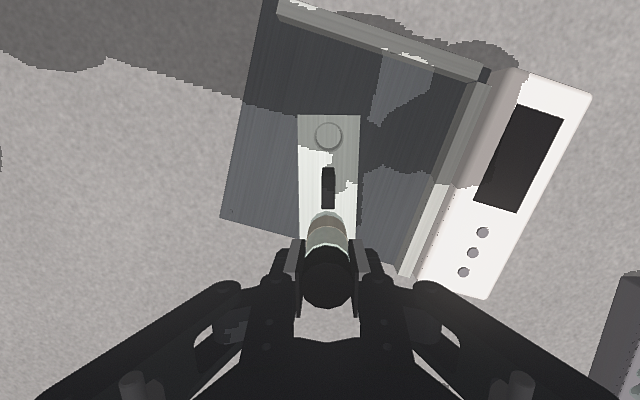

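View pics/w5.png

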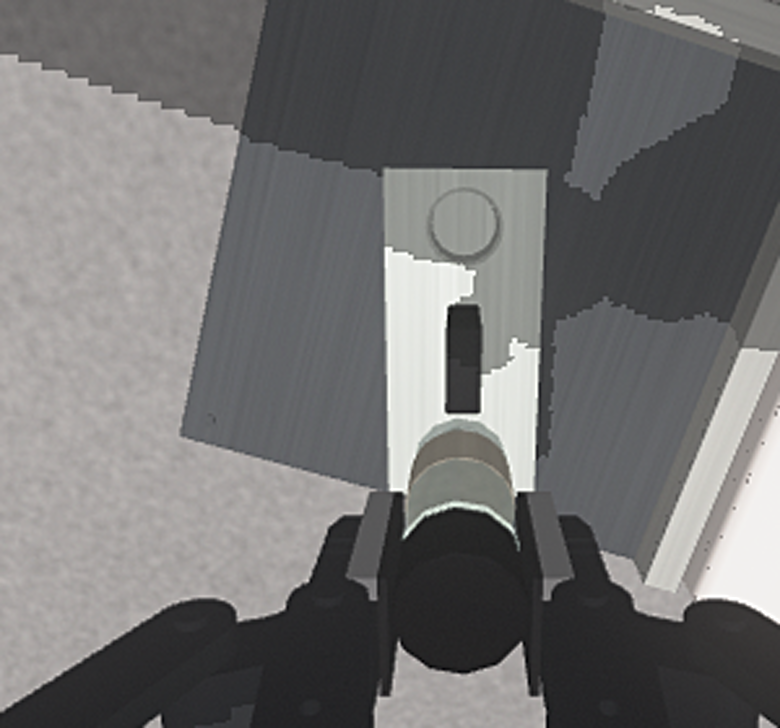

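```bash
python3 - <<'E'
from h import *
w=np.load("w5.npy",allow_pickle=True).item()
f=lambda x,y:(150+(x+.5)/2.6-.5,50+(y+.5)/2.6-.5)
print("bore",plane(w,*f(465,224.5),45))
print("corners",plane(w,*f(383,169),45),plane(w,*f(547,169),45),"bottom sides",plane(w,*f(388,480),45),plane(w,*f(537,480),45))
print("captop",plane(w,*f(462,605),221.3),"bottom",plane(w,*f(461,468),149.3))
print("bar top",plane(w,*f(463.5,358),90),"bar ends",plane(w,*f(463,305),90),plane(w,*f(463,412),90))
p,d=ray(w,w["cx"],w["cy"]);print(d)
E
```

```text
bore [534.71529315 122.641891    45.        ]
corners [502.66787285 139.33344571  45.        ] [562.55823755 145.55089762  45.        ] bottom sides [513.901689    16.57366126  45.        ] [575.23790883  22.97686455  45.        ]
captop [538.60048311  71.48567218 221.3       ] bottom [538.93765744  67.09969249 149.3       ]
bar top [538.22309399  82.330314    90.        ] bar ends [536.20098258  99.96453951  90.        ] [540.03015653  63.56224189  90.        ]
[ 0.02807463 -0.28286661 -0.9587483 ]
```

```bash
python3 - <<'E'
from h import *
w=np.load("w5.npy",allow_pickle=True).item()
f=lambda x,y:(150+(x+.5)/2.6-.5,50+(y+.5)/2.6-.5)
print(plane(w,*f(461,418),149.3)-[0,12,0], plane(w,*f(462,672),221.3)+[0,12,0])
g=w["img"].max(2)
for v in [215,218,221,225,260,270,275,280,285]: print(v,[(int(a)) for a in g[v,300:356:2]])
E
```

```text
[537.50324273  68.83618538 149.3       ] [539.98017131  70.32159186 221.3       ]
215 [233, 225, 227, 230, 225, 229, 223, 235, 159, 168, 170, 150, 115, 116, 141, 155, 157, 164, 156, 196, 230, 231, 229, 229, 229, 225, 229, 227]
218 [233, 226, 227, 229, 226, 231, 197, 168, 135, 110, 112, 113, 114, 114, 118, 116, 114, 110, 108, 157, 156, 226, 229, 228, 229, 224, 228, 227]
221 [234, 226, 226, 230, 226, 227, 152, 109, 111, 114, 113, 113, 113, 114, 119, 116, 117, 112, 110, 111, 113, 165, 234, 229, 229, 225, 228, 228]
225 [236, 227, 225, 229, 232, 96, 111, 110, 111, 114, 111, 110, 109, 110, 112, 110, 113, 111, 111, 112, 113, 109, 170, 229, 228, 224, 225, 227]
260 [41, 40, 37, 38, 38, 41, 38, 37, 39, 37, 39, 38, 37, 38, 39, 39, 37, 38, 39, 37, 37, 37, 38, 37, 44, 32, 41, 41]
270 [41, 40, 36, 38, 41, 40, 40, 41, 40, 41, 40, 41, 41, 40, 39, 40, 40, 41, 39, 39, 41, 41, 40, 37, 35, 36, 39, 39]
275 [39, 34, 39, 40, 39, 40, 38, 40, 40, 40, 39, 40, 40, 40, 40, 39, 40, 41, 40, 40, 40, 39, 39, 41, 39, 37, 37, 37]
280 [38, 38, 37, 38, 39, 38, 39, 41, 41, 38, 39, 39, 40, 39, 38, 40, 40, 39, 38, 39, 40, 40, 38, 38, 41, 41, 38, 39]
285 [37, 40, 38, 41, 38, 38, 38, 39, 38, 37, 39, 38, 39, 38, 38, 38, 38, 39, 37, 40, 38, 40, 39, 37, 37, 39, 40, 39]
```

```bash
python3 -m jog '{"delta_pos":[[25,1,0],[52.5,1.3,0],[52.5,1.3,30],[52.5,1.3,55],[52.5,1.3,75],[52.5,1.3,90],[52.5,1.3,95],[52.5,1.3,95],[52.5,1.3,95],[52.5,1.3,95]],"yaw":[0,0,0,0,0,0,0,0,0,0],"claw":[20,20,20,20,20,20,20,20,20,20]}' 30
python3 - <<'E'
from h import *
w=eyes.camera("wrist");np.save("w6.npy",w,allow_pickle=True)
t=eyes.camera("scene");st=manip.get_state();print(st["eef_pos"])
crop(w,"w6",200,130,460,330,3)
crop(t,"s6",260,120,400,240,5)
E
```

```text
time_s: 5.1
eef_pos: [536.7, 123.0, 106.8]
tcp_rot: [0.67, 0.743, 0.001, 0.001]
wrist_force: [1.4, -0.4, 0.5]
width: 22.9
[536.60850375 123.19313402 106.79736447]
```

View pics/w6.png

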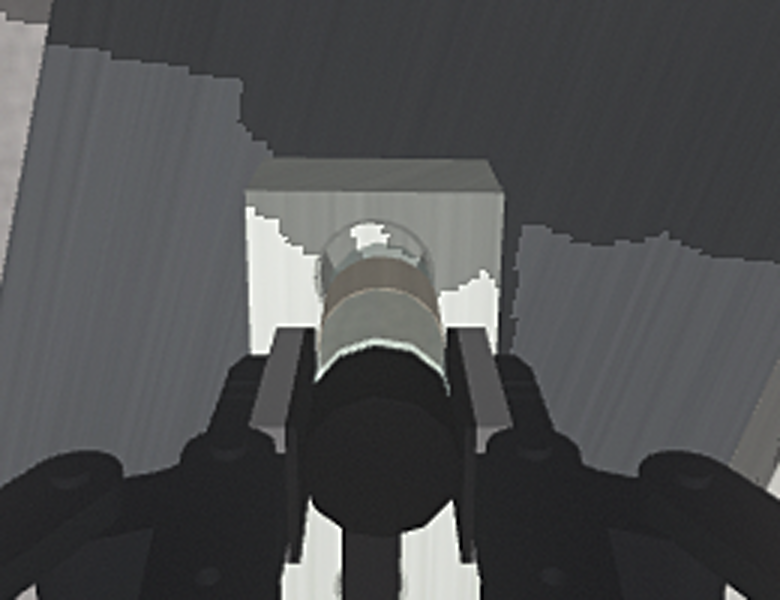

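View pics/s6.png

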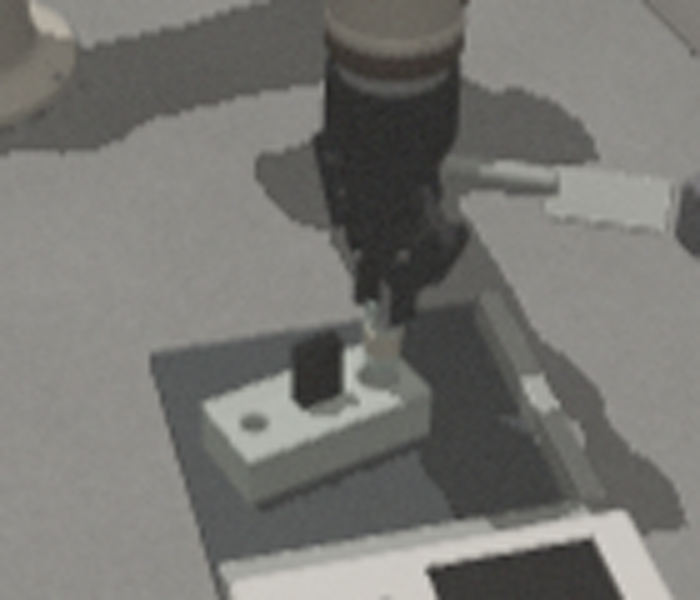

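```bash
python3 -m jog '{"delta_pos":[[0,0,4],[0,0,4],[0,0,4]],"yaw":[0,0,0],"claw":[20,20,20]}' 30
python3 - <<'E'
from h import *
w=eyes.camera("wrist");np.save("w7.npy",w,allow_pickle=True)
st=manip.get_state();print(st["eef_pos"])
crop(w,"w7",280,170,380,290,6)
print(proj(w,[534.8,122,45]))
E
```

```text
time_s: 5.45
eef_pos: [535.4, 123.4, 101.2]
tcp_rot: [0.669, 0.743, -0.0, -0.0]
wrist_force: [0.0, 0.7, -0.9]
width: 23.0
[535.46816836 123.40213787 101.25699012]
[326.68144416 224.70439733]
```

View pics/w7.png

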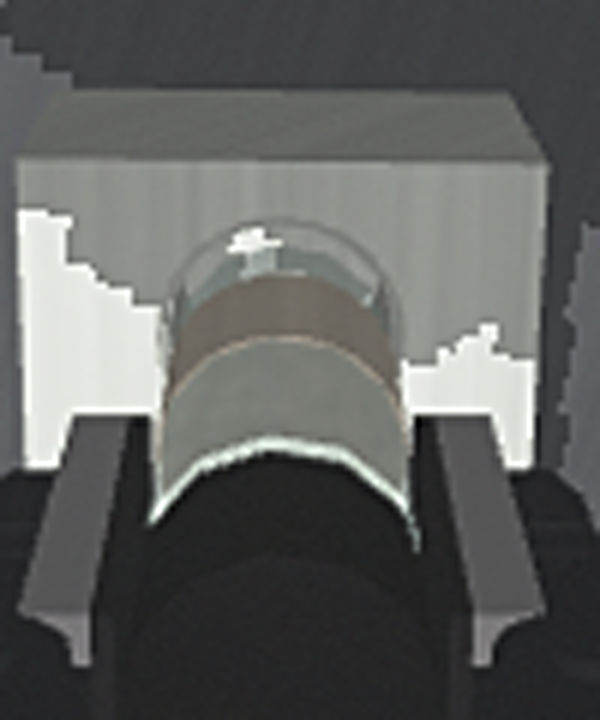

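```bash
python3 - <<'E'
from h import *
w=np.load("w7.npy",allow_pickle=True).item()
cr=lambda p:((p[0]-280+.5)*6-.5,(p[1]-170+.5)*6-.5)
f=lambda x,y:(280+(x+.5)/6-.5,170+(y+.5)/6-.5)
e=plane(w,*f(281.5,218),45); print("bore far edge",e,"->centre",e-13*np.array([-.1035,.9946,0]))
e2=plane(w,*f(282,160),45); print("block end edge",e2,"->centre",e2-21*np.array([-.1035,.9946,0]))
print("block side edges mid",[plane(w,*f(x,160),45) for x in (17,548)])
for r in (235,243,250,258): 
  for z in (50.5,):
    q=plane(w,*f(284,r),z);print(r,z,"vial ctr",q-12*np.array([-.1035,.9946,0]))
# label/cap: cap line at z bottom+54
q=plane(w,*f(280,438),50.5+54);print("cap line far ctr",q-12*np.array([-.1035,.9946,0]))
E
```

```text
bore far edge [533.23025019 135.67896828  45.        ] ->centre [534.57575019 122.74916828  45.        ]
block end edge [532.56540976 142.5249831   45.        ] ->centre [534.73890976 121.6383831   45.        ]
block side edges mid [array([502.73133569, 139.37700444,  45.        ]), array([562.50540813, 145.68413849,  45.        ])]
235 50.5 vial ctr [534.77843973 123.51199427  50.5       ]
243 50.5 vial ctr [534.87706169 122.58020584  50.5       ]
250 50.5 vial ctr [534.96357985 121.76277523  50.5       ]
258 50.5 vial ctr [535.06271468 120.8261412   50.5       ]
cap line far ctr [534.38678798 123.58712154 104.5       ]
```

```bash
python3 -m jog '{"delta_pos":[[-0.8,-0.3,0],[-0.8,-0.3,3],[-0.8,-0.3,6],[-0.8,-0.3,9],[-0.8,-0.3,12],[-0.8,-0.3,12],[-0.8,-0.3,12]],"yaw":[0,0,0,0,0,0,0],"claw":[20,20,20,20,20,20,20]}' 30
python3 - <<'E'
from h import *
w=eyes.camera("wrist");np.save("w8.npy",w,allow_pickle=True)
st=manip.get_state();print(st["eef_pos"],st["wrist_force"],st["moment"])
crop(w,"w8",280,170,380,290,6)
E
```

```text
time_s: 6.08
eef_pos: [535.1, 122.5, 88.9]
tcp_rot: [0.669, 0.743, -0.0, -0.0]
wrist_force: [-0.3, -0.1, -0.0]
width: 23.1
[535.28026039 122.53271611  89.17983015] [ 0.79960195 -0.0956527  -0.17246064] [-0.07277126  0.06340346  0.04788795]
```

View pics/w8.png

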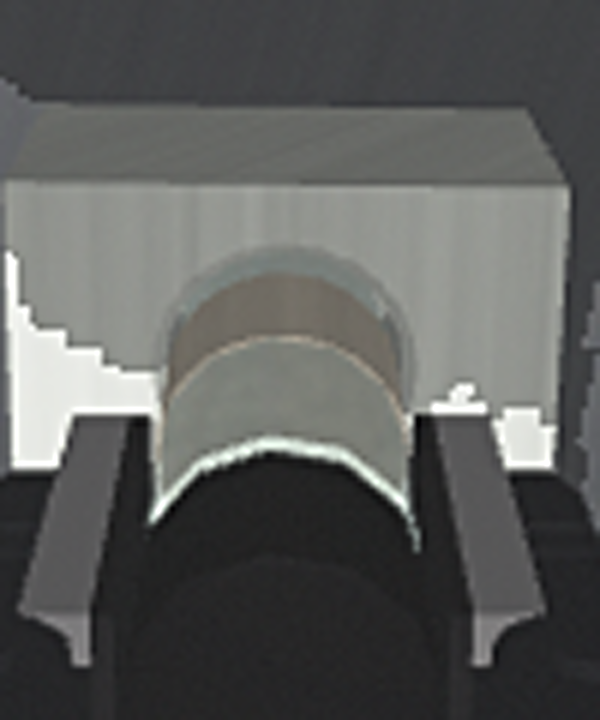

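```bash
python3 -m jog '{"delta_pos":[[0,0,4],[0,0,8],[0,0,12],[0,0,15],[0,0,17],[0,0,18],[0,0,18],[0,0,18]],"yaw":[0,0,0,0,0,0,0,0],"claw":[20,20,20,20,20,20,20,20]}' 30
python3 -m jog '{"delta_pos":[[0,0,0.5],[0,0,1],[0,0,1.5],[0,0,1.5],[0,0,1.5]],"yaw":[0,0,0,0,0],"claw":[20,20,20,20,20]}' 30
```

```text
time_s: 6.8
eef_pos: [535.4, 122.6, 71.3]
tcp_rot: [0.669, 0.743, 0.0, 0.0]
wrist_force: [0.4, 0.2, -0.6]
width: 23.3
time_s: 7.22
eef_pos: [535.3, 122.5, 69.8]
tcp_rot: [0.669, 0.743, 0.0, 0.0]
wrist_force: [0.5, 0.5, -0.3]
width: 22.9
```

```bash
python3 -m jog '{"delta_pos":[[0,0,0.5],[0,0,1],[0,0,1],[0,0,1]],"yaw":[0,0,0,0],"claw":[20,20,20,20]}' 30
python3 -m jog '{"delta_pos":[[0,0,0.5],[0,0,1],[0,0,1],[0,0,1]],"yaw":[0,0,0,0],"claw":[20,20,20,20]}' 30
```

```text
time_s: 7.55
eef_pos: [535.5, 122.6, 69.7]
tcp_rot: [0.669, 0.743, 0.0, 0.0]
wrist_force: [-2.5, 0.3, 6.0]
width: 22.7
time_s: 7.88
eef_pos: [535.7, 122.6, 69.7]
tcp_rot: [0.669, 0.743, -0.0, 0.0]
wrist_force: [-5.4, -0.5, 12.7]
width: 23.0
```

```bash
python3 -m jog '{"delta_pos":[[0,0,-1.5],[0,0,-1.5],[0,0,-1.5],[0,0,-1.5],[0,0,-1.5],[0,0,-1.5],[0,0,-1.5]],"yaw":[0,0,0,0,0,0,0],"claw":[20,20,30,40,50,50,50]}' 30
python3 - <<'E'
from h import *
w=eyes.camera("wrist");cv2.imwrite("pics/w9.png",w["img"])
E
```

```text
time_s: 8.47
eef_pos: [535.2, 122.5, 69.1]
tcp_rot: [0.669, 0.743, -0.0, -0.0]
wrist_force: [-0.5, -0.5, -0.3]
width: 50.2
```

View pics/w9.png

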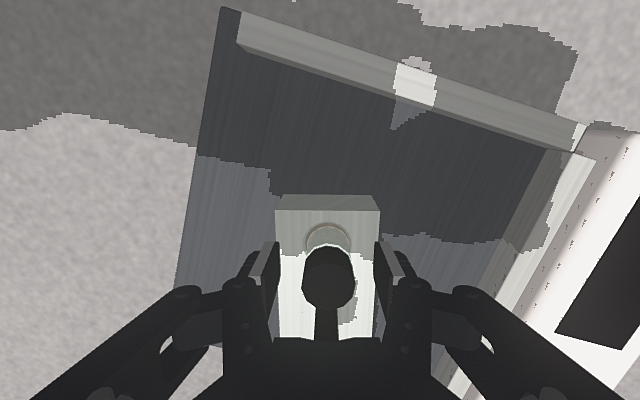

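```bash
python3 -m jog '{"delta_pos":[[0,0,-35],[0,0,-75],[0,0,-110],[-20,-6,-120],[-60,-17,-120],[-100,-29,-120],[-140,-40,-120],[-180,-52,-120],[-220,-63,-120],[-260,-75,-120],[-300,-86,-120],[-340,-98,-120]],"yaw":[0,0,0,0,0,0,0,0,0,0,0,0],"claw":[50,50,50,50,50,50,50,50,50,50,50,50]}' 30
python3 -m jog '{"delta_pos":[[-35,-9,0],[-74,-21,0],[-74,-21,0],[-74,-21,0],[-74,-21,0]],"yaw":[0,0,0,0,0],"claw":[50,50,50,50,50]}'
python3 - <<'E'
from h import *
w=eyes.camera("wrist");cv2.imwrite("pics/w10.png",w["img"]);np.save("w10.npy",w,allow_pickle=True)
print(manip.get_state()["eef_pos"]); crop(w,"w10c",280,150,380,270,6)
E
```

```text
time_s: 9.52
eef_pos: [472.5, -227.7, 189.5]
tcp_rot: [0.669, 0.743, 0.0, 0.0]
wrist_force: [-0.4, -0.1, -0.3]
width: 50.0
time_s: 9.93
eef_pos: [459.9, -300.9, 189.0]
tcp_rot: [0.67, 0.743, 0.0, -0.0]
wrist_force: [0.5, 0.8, -0.3]
width: 50.0
[ 460.12387246 -300.35528263  189.06586927]
```

View pics/w10.png

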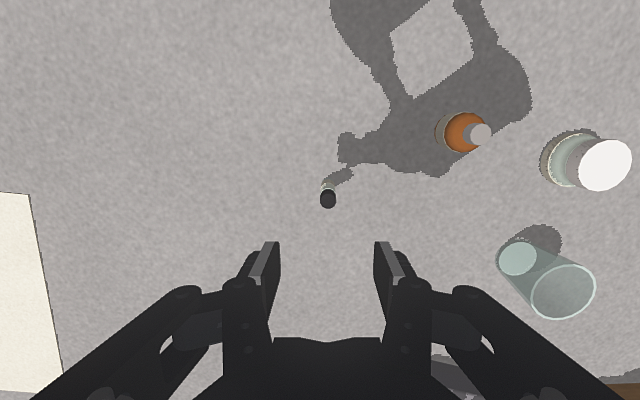

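View pics/w10c.png

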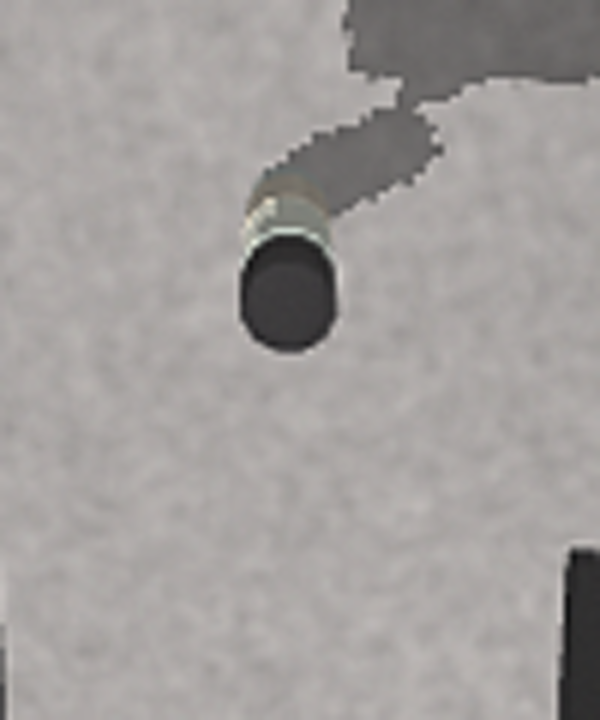

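```bash
python3 - <<'E'
from h import *
w=np.load("w10.npy",allow_pickle=True).item()
p=plane(w,280+289.5/6-.5,150+304.5/6-.5,72);print(p)
st=manip.get_state();e=st["eef_pos"];print(e);M=R.from_quat(st["tcp_rot"]).as_matrix();print(M.T@(p-e))
E
```

```text
[ 460.2428034  -302.00987408   72.        ]
[ 460.12387246 -300.35528263  189.06586927]
[-1.76211648e+00 -3.77069387e-02  1.17064354e+02]
```

```bash
python3 -m jog '{"delta_pos":[[-0.4,0.4,30],[-0.4,0.4,60],[-0.4,0.4,85],[-0.4,0.4,105],[-0.4,0.4,122],[-0.4,0.4,133],[-0.4,0.4,138],[-0.4,0.4,138],[-0.4,0.4,138],[-0.4,0.4,138]],"yaw":[0,0,0,0,0,0,0,0,0,0],"claw":[50,50,50,50,50,50,50,50,50,50]}' 30
python3 - <<'E'
from h import *
w=eyes.camera("wrist");crop(w,"w11",220,150,440,350,3.5)
E
```

```text
time_s: 10.82
eef_pos: [461.3, -302.4, 52.7]
tcp_rot: [0.669, 0.743, -0.0, 0.001]
wrist_force: [0.1, 0.7, -0.2]
width: 49.9
```

View pics/w11.png

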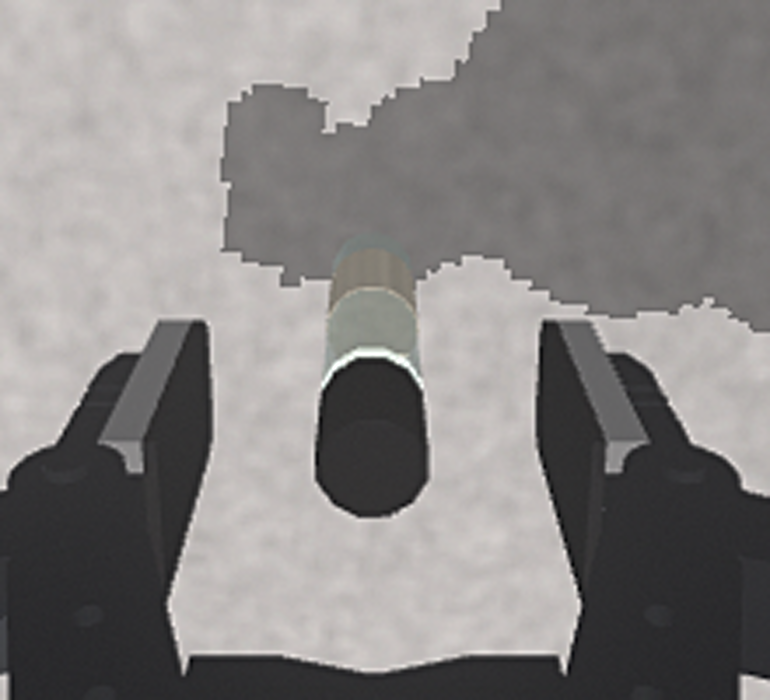

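Centred vial (image 372, jaws 210–538). Close.

```bash
python3 -m jog '{"delta_pos":[[0,0,0],[0,0,0],[0,0,0],[0,0,0],[0,0,0],[0,0,0],[0,0,0],[0,0,0]],"yaw":[0,0,0,0,0,0,0,0],"claw":[40,30,20,11,11,11,11,11]}' 30
python3 - <<'E'
from h import *
w=eyes.camera("wrist");crop(w,"w12",220,150,440,350,3.5);print(manip.get_state()["eef_pos"])
E
```

```text
time_s: 11.53
eef_pos: [460.6, -302.1, 51.6]
tcp_rot: [0.669, 0.743, -0.0, 0.0]
wrist_force: [-0.4, 0.5, 3.8]
width: 14.1
[ 460.58975894 -302.06612102   51.66307575]
```

View pics/w12.png

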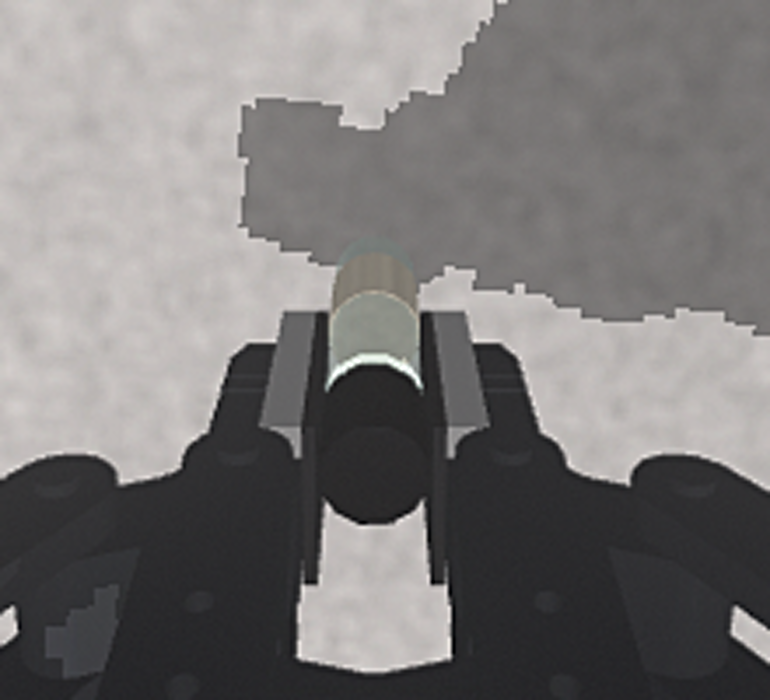

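```bash
python3 -m jog '{"delta_pos":[[0,0,-30],[0,0,-70],[0,0,-110],[30,12,-120],[70,28,-120],[110,45,-120],[150,61,-120],[190,78,-120],[230,94,-120],[265,109,-120],[286,118,-120],[286,118,-120]],"yaw":[0,0,0,0,0,0,0,0,0,0,0,0],"claw":[11,11,11,11,11,11,11,11,11,11,11,11]}' 30
python3 -m jog '{"delta_pos":[[0,0,0],[0,0,0],[0,0,0]],"yaw":[0,0,0],"claw":[11,11,11]}'
python3 - <<'E'
from h import *
w=eyes.camera("wrist");np.save("w13.npy",w,allow_pickle=True)
st=manip.get_state();print(st["eef_pos"],R.from_quat(st["tcp_rot"]).as_matrix()[:,0])
cv2.imwrite("pics/w13.png",w["img"]);crop(w,"w13c",280,130,380,330,4)
E
```

```text
time_s: 12.58
eef_pos: [548.4, -0.1, 170.7]
tcp_rot: [0.667, 0.745, 0.001, -0.001]
wrist_force: [-0.7, -0.3, -0.6]
width: 13.7
time_s: 12.83
eef_pos: [547.8, -6.1, 171.0]
tcp_rot: [0.67, 0.742, -0.0, -0.0]
wrist_force: [0.1, 0.3, 0.1]
width: 13.7
[547.82486323  -6.26008068 171.08707637] [-1.02189213e-01  9.94764974e-01 -1.05763788e-04]
```

View pics/w13.png

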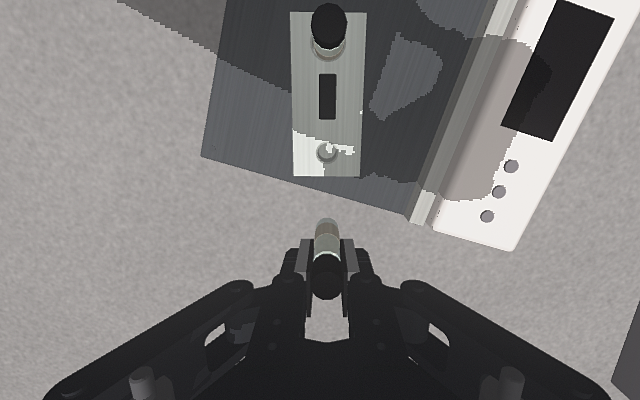

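View pics/w13c.png

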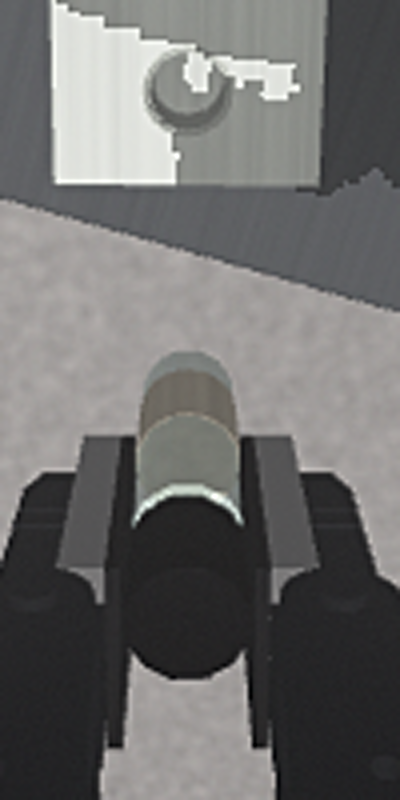

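```bash
python3 - <<'E'
from h import *
w=np.load("w13.npy",allow_pickle=True).item()
f=lambda x,y:(280+(x+.5)/4-.5,130+(y+.5)/4-.5)
u=np.array([-.104,.9946,0])
b=plane(w,*f(188,90),45);print("bore",b)
L=plane(w,*f(56,186),45);Rr=plane(w,*f(322,188),45);print(L,Rr,"->bore",(L+Rr)/2+21*u)
zb=171-51.6
e=plane(w,*f(188,350),zb);print("vial bottom",e-7.5*u)
e=plane(w,*f(189,679),zb+72);print("vial top",e+7.5*u)
# wide vial & bar in full image
print("bar top",plane(w,327.5,96.5,90))
e=plane(w,*f(188,485),zb+54);print("cap line",e-7.5*u)
E
```

```text
bore [542.71629706  34.35679765  45.        ]
[515.04598796   9.64696026  45.        ] [575.39364004  15.46498494  45.        ] ->bore [543.035814   33.4425726  45.       ]
vial bottom [547.12461684  -7.74618769 119.4       ]
vial top [547.11353042  -6.42214962 191.4       ]
bar top [538.79443796  78.02184235  90.        ]
cap line [546.9853685   -6.26714354 173.4       ]
```

```bash
python3 -m jog '{"delta_pos":[[20,0,0],[40.5,0,0],[40.5,0,25],[40.5,0,45],[40.5,0,60],[40.5,0,68],[40.5,0,70],[40.5,0,70],[40.5,0,70],[40.5,0,70],[40.5,0,70]],"yaw":[0,0,0,0,0,0,0,0,0,0,0],"claw":[11,11,11,11,11,11,11,11,11,11,11]}' 30
python3 - <<'E'
from h import *
w=eyes.camera("wrist");np.save("w14.npy",w,allow_pickle=True)
st=manip.get_state();print(st["eef_pos"])
crop(w,"w14",280,170,380,290,6)
t=eyes.camera("scene");crop(t,"s14",280,150,400,230,6)
E
```

```text
time_s: 13.8
eef_pos: [544.7, 34.9, 102.5]
tcp_rot: [0.669, 0.743, 0.001, 0.001]
wrist_force: [0.5, -0.1, 0.0]
width: 13.4
[544.560148    34.97304544 102.27587097]
```

View pics/w14.png

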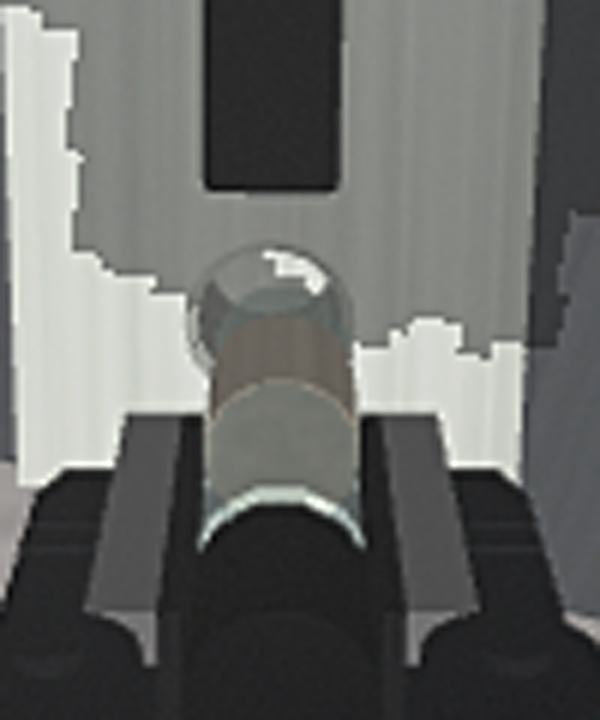

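View pics/s14.png

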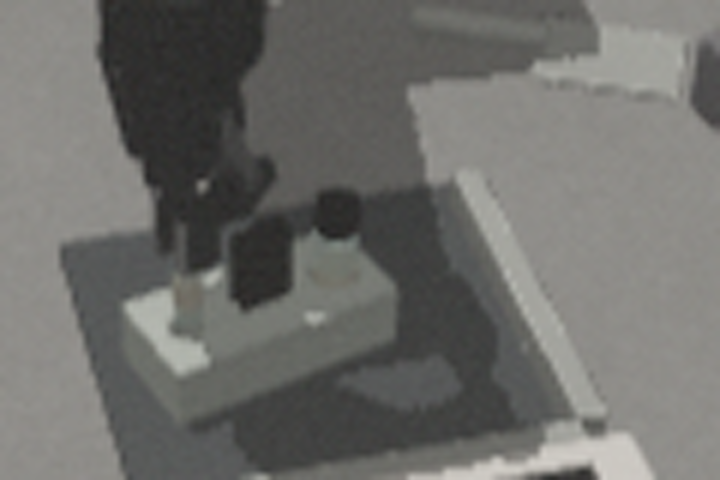

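```bash
python3 -m jog '{"delta_pos":[[0,0,1],[0,0,1],[0,0,1]],"yaw":[0,0,0],"claw":[11,11,11]}' 30
python3 - <<'E'
from h import *
w=eyes.camera("wrist");np.save("w15.npy",w,allow_pickle=True)
st=manip.get_state();print(st["eef_pos"])
crop(w,"w15",295,190,355,270,9)
E
```

```text
time_s: 14.15
eef_pos: [543.8, 35.2, 100.3]
tcp_rot: [0.669, 0.743, -0.0, -0.0]
wrist_force: [0.8, -0.3, 0.3]
width: 14.0
[543.85976726  35.18251697 100.28214019]
```

View pics/w15.png

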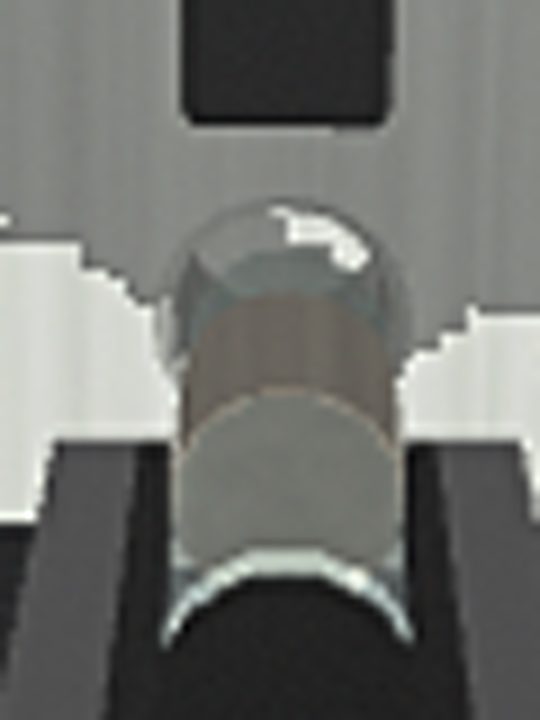

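```bash
python3 - <<'E'
from h import *
w=np.load("w15.npy",allow_pickle=True).item()
f=lambda x,y:(295+(x+.5)/9-.5,190+(y+.5)/9-.5)
u=np.array([-.104,.9946,0])
e=plane(w,*f(283.5,197),45);print("bore ctr",e-8.5*u)
for r in (225,245,255):
    print(r,plane(w,*f(289,r),48.7)-7.5*u)
print("cap line",plane(w,*f(289,548),48.7+54)-7.5*u)
e=plane(w,*f(288,127),45);print("bar base near edge->bore",e-(44-15)*u)
E
```

```text
bore ctr [542.6282665   35.32835296  45.        ]
225 [543.04267364  35.39453407  48.7       ]
245 [543.20960397  33.81378261  48.7       ]
255 [543.29335993  33.0206532   48.7       ]
cap line [543.03452708  35.26852717 102.7       ]
bar base near edge->bore [544.51615792  20.52475031  45.        ]
```

```bash
python3 -m jog '{"delta_pos":[[-0.4,-0.3,0],[-0.4,-0.3,2],[-0.4,-0.3,4],[-0.4,-0.3,6],[-0.4,-0.3,6],[-0.4,-0.3,6]],"yaw":[0,0,0,0,0,0],"claw":[11,11,11,11,11,11]}' 30
python3 - <<'E'
from h import *
w=eyes.camera("wrist")
st=manip.get_state();print(st["eef_pos"],st["wrist_force"],st["moment"])
crop(w,"w16",295,190,355,270,9)
E
```

```text
time_s: 14.7
eef_pos: [543.4, 34.8, 94.0]
tcp_rot: [0.669, 0.743, -0.0, -0.0]
wrist_force: [0.0, 0.6, -0.5]
width: 13.7
[543.54091661  34.7208948   94.16819565] [ 0.25151576 -0.25461107 -0.04111541] [ 0.02140634  0.04014388 -0.04775766]
```

View pics/w16.png

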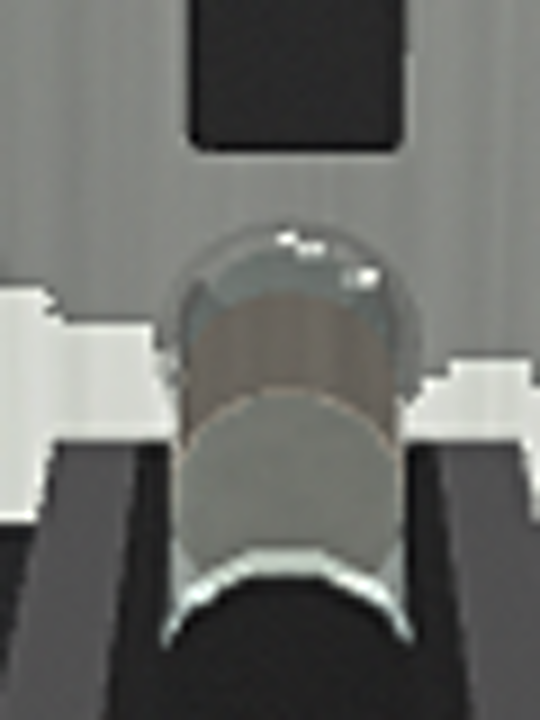

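```bash
python3 -m jog '{"delta_pos":[[0,0,2],[0,0,4],[0,0,6],[0,0,8],[0,0,10],[0,0,10]],"yaw":[0,0,0,0,0,0],"claw":[11,11,11,11,11,11]}' 30
python3 -m jog '{"delta_pos":[[0,0,3],[0,0,6],[0,0,9],[0,0,12],[0,0,12.5],[0,0,12.5],[0,0,12.5]],"yaw":[0,0,0,0,0,0,0],"claw":[11,11,11,11,11,11,11]}' 30
python3 -m jog '{"delta_pos":[[0,0,0.5],[0,0,1],[0,0,1.5],[0,0,1.5],[0,0,1.5]],"yaw":[0,0,0,0,0],"claw":[11,11,11,11,11]}' 30
```

```text
time_s: 15.25
eef_pos: [543.2, 34.8, 83.7]
tcp_rot: [0.669, 0.743, -0.0, -0.0]
wrist_force: [-0.3, 0.1, -0.0]
width: 14.4
time_s: 15.83
eef_pos: [543.7, 34.7, 71.8]
tcp_rot: [0.669, 0.743, 0.0, 0.0]
wrist_force: [0.2, -0.4, -0.9]
width: 14.0
time_s: 16.25
eef_pos: [543.9, 34.7, 70.7]
tcp_rot: [0.669, 0.743, 0.0, 0.0]
wrist_force: [0.1, 0.1, 2.4]
width: 13.5
```

```bash
python3 -m jog '{"delta_pos":[[0,0,0.5],[0,0,1],[0,0,1],[0,0,1]],"yaw":[0,0,0,0],"claw":[11,11,11,11]}' 30
python3 -m jog '{"delta_pos":[[0,0,-1],[0,0,-1],[0,0,-1],[0,0,-1],[0,0,-1],[0,0,-1],[0,0,-1],[0,0,-1]],"yaw":[0,0,0,0,0,0,0,0],"claw":[11,11,20,30,40,45,45,45]}' 30
```

```text
time_s: 16.58
eef_pos: [544.1, 34.6, 70.6]
tcp_rot: [0.669, 0.743, 0.0, 0.0]
wrist_force: [-3.3, -0.0, 9.0]
width: 14.1
time_s: 17.25
eef_pos: [543.5, 34.7, 70.2]
tcp_rot: [0.669, 0.743, -0.0, -0.0]
wrist_force: [1.2, -0.0, 0.5]
width: 45.1
```

```bash
python3 -m jog '{"delta_pos":[[0,0,-35],[0,0,-75],[0,0,-105],[20,0,-115],[44,0,-115],[44,0,-115],[44,0,-115],[44,0,-115]],"yaw":[0,0,0,0,0,0,0,0],"claw":[45,45,45,45,45,45,45,45]}' 30
python3 - <<'E'
from h import *
w=eyes.camera("wrist");np.save("w17.npy",w,allow_pickle=True)
st=manip.get_state();print(st["eef_pos"])
cv2.imwrite("pics/w17.png",w["img"])
t=eyes.camera("scene");crop(t,"s17",280,150,400,230,6)
t=eyes.camera("top");crop(t,"t17",255,110,375,250,4)
E
```

```text
time_s: 17.92
eef_pos: [538.8, 78.2, 184.8]
tcp_rot: [0.669, 0.743, -0.0, -0.0]
wrist_force: [-0.2, -0.7, -0.8]
width: 45.0
[538.79595518  77.9598744  184.70837298]
```

View pics/w17.png

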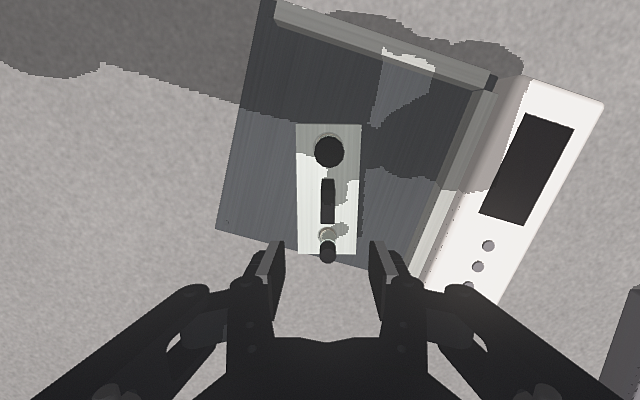

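View pics/s17.png

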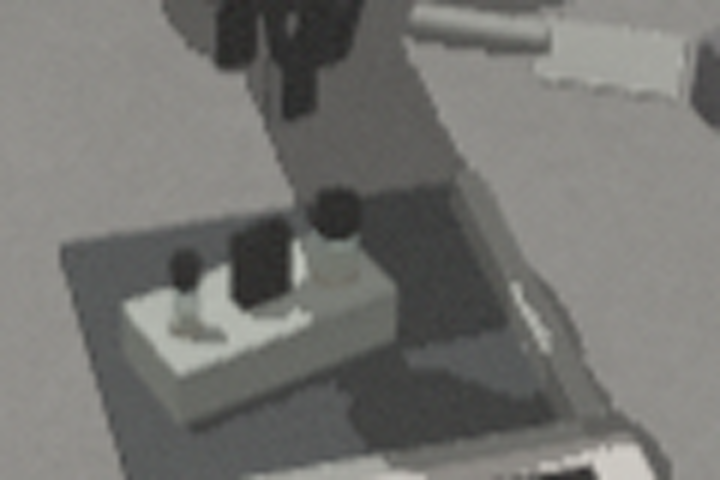

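```bash
python3 -m jog '{"delta_pos":[[0,0,30],[0,0,60],[0,0,85],[0,0,103],[0,0,113],[0,0,118],[0,0,118],[0,0,118],[0,0,118]],"yaw":[0,0,0,0,0,0,0,0,0],"claw":[45,45,45,45,45,45,45,45,45]}' 30
python3 - <<'E'
from h import *
w=eyes.camera("wrist");cv2.imwrite("pics/w18.png",w["img"])
E
```

```text
time_s: 18.82
eef_pos: [540.3, 78.3, 68.9]
tcp_rot: [0.669, 0.743, 0.001, 0.001]
wrist_force: [0.7, 0.2, 1.0]
width: 44.8
```

View pics/w18.png

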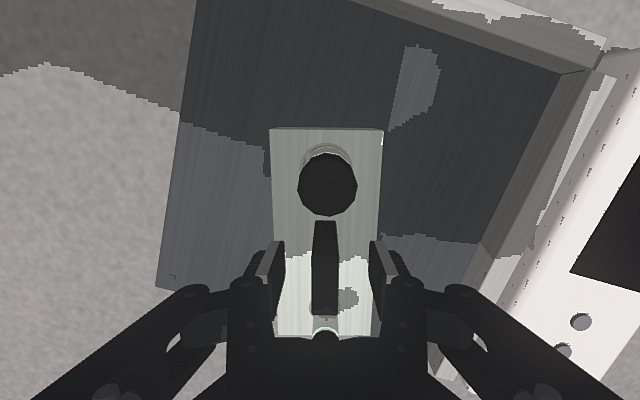

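```bash
python3 -m jog '{"delta_pos":[[0,0,0],[0,0,0],[0,0,0],[0,0,0],[0,0,0],[0,0,0],[0,0,0],[0,0,0]],"yaw":[0,0,0,0,0,0,0,0],"claw":[35,25,15,8,8,8,8,8]}' 80
python3 - <<'E'
from h import *
w=eyes.camera("wrist");cv2.imwrite("pics/w19.png",w["img"]);np.save("w19.npy",w,allow_pickle=True)
st=manip.get_state();print(st["eef_pos"],st["wrist_force"],st["moment"])
E
```

```text
time_s: 19.53
eef_pos: [539.6, 78.5, 67.9]
tcp_rot: [0.669, 0.743, 0.0, 0.0]
wrist_force: [-0.4, 1.2, 5.7]
width: 11.1
[539.59708412  78.50960949  67.86945572] [0.29958666 0.94801484 4.99658723] [0.05259621 0.01780279 0.08371913]
```

View pics/w19.png

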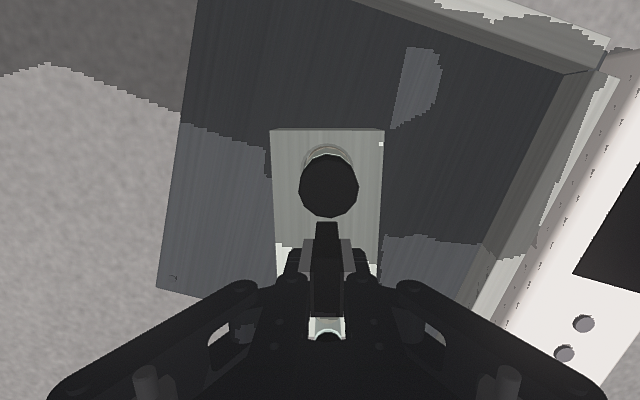

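```bash
python3 - <<'E'
from h import *
w=np.load("w19.npy",allow_pickle=True).item()
crop(w,"w19c",340,0,640,240,2.6)
E
```

```text
(no output)
```

View pics/w19c.png

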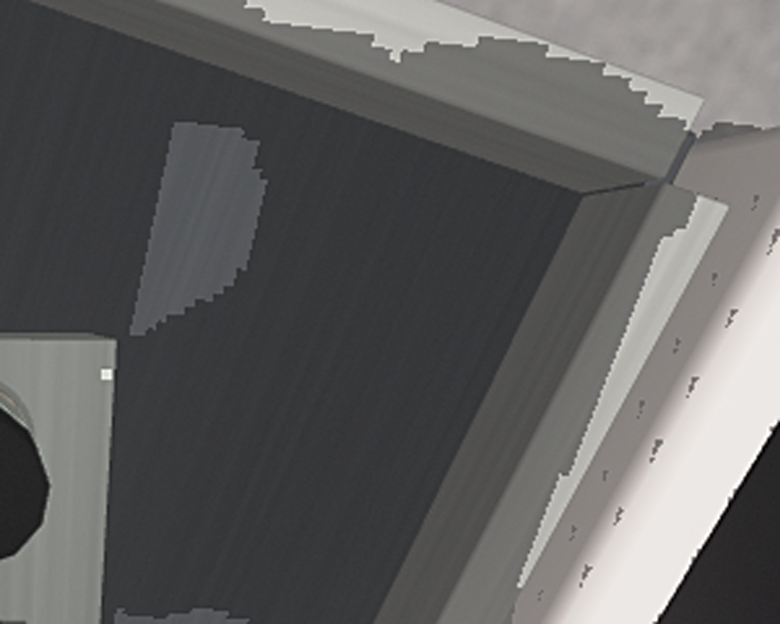

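```bash
python3 - <<'E'
from h import *
w=np.load("w19.npy",allow_pickle=True).item()
f=lambda x,y:(340+(x+.5)/2.6-.5,(y+.5)/2.6-.5)
C=plane(w,*f(581,195),10);S=plane(w,*f(40,3),10);B=plane(w,*f(376,620),10)
print(C,S,B)
d=C-S;print("ex ang",np.degrees(np.arctan2(d[1],d[0])));d=C-B;print("ey ang",np.degrees(np.arctan2(d[1],d[0])))
# block end edge & right edge at z45
p=plane(w,269.5,128.7,45);q=plane(w,383.5,128.9,45);print("end corners",p,q)
d=q-p;print("block ang",np.degrees(np.arctan2(d[1],d[0])))
c=(p+q)/2;a=np.arctan2(d[1],d[0]);print("centre",c[:2]-65*np.array([-np.sin(a),np.cos(a)]))
a=np.radians(-10.4);ex=np.array([np.cos(a),np.sin(a)]);ey=np.array([-np.sin(a),np.cos(a)])
print("home",C[:2]-30*ex-65*ey)
E
```

```text
[672.25221956 188.70906342  10.        ] [540.91269475 213.97721801  10.        ] [652.47442142  78.02861783  10.        ]
ex ang -10.889966745741408
ey ang 79.86858960762753
end corners [502.28487145 140.10710966  45.        ] [561.5970997  146.25338131  45.        ]
block ang 5.916199413417122
centre [538.6407805   78.52645404]
home [631.01133099 130.19249218]
```

```bash
python3 -m jog '{"delta_pos":[[0,0,-1],[2,5,-1],[5,12,-1],[9,22,-1],[13,32,-1],[17,42,-1],[21,52,-1],[25,62,-1],[29,71,-1],[33,81,-1],[33,81,-1],[33,81,-1]],"yaw":[0,0.04,0.08,0.12,0.16,0.2,0.24,0.27,0.284,0.284,0.284,0.284],"claw":[8,8,8,8,8,8,8,8,8,8,8,8]}' 80
python3 - <<'E'
from h import *
w=eyes.camera("wrist");cv2.imwrite("pics/w20.png",w["img"]);np.save("w20.npy",w,allow_pickle=True)
st=manip.get_state();print(st["eef_pos"],st["wrist_force"],st["moment"],R.from_quat(st["tcp_rot"]).as_matrix()[:,0])
crop(w,"w20c",240,0,540,300,2)
E
```

```text
time_s: 20.58
eef_pos: [616.5, 120.0, 67.9]
tcp_rot: [0.768, 0.641, 0.0, 0.0]
wrist_force: [1.5, 2.0, -2.3]
width: 11.0
[616.14432955 119.818555    67.90392111] [2.42886039 1.72277812 2.2051068 ] [ 0.22230514 -0.55368444 -0.00381429] [1.78903435e-01 9.83866580e-01 3.38272436e-04]
```

View pics/w20.png

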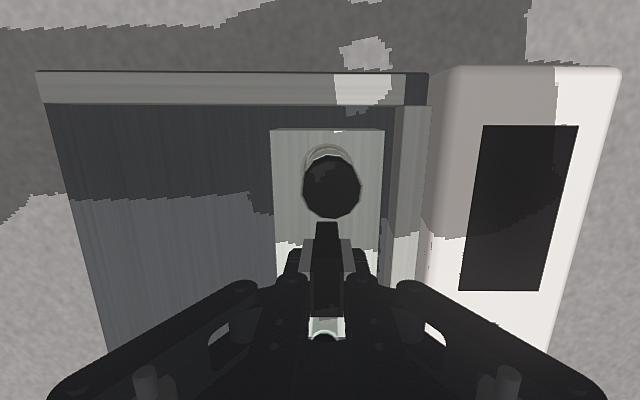

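```bash
python3 -m jog '{"delta_pos":[[0,2,0],[0,4,0],[0,6,0],[0,8,0],[0,9,0],[0,10,0],[0,10,0],[0,10,0]],"yaw":[0,0,0,0,0,0,0,0],"claw":[8,8,8,8,8,8,8,8]}' 80
python3 - <<'E'
from h import *
w=eyes.camera("wrist");cv2.imwrite("pics/w21.png",w["img"]);np.save("w21.npy",w,allow_pickle=True)
crop(w,"w21c",240,50,460,290,2.5)
E
```

```text
time_s: 21.3
eef_pos: [623.9, 118.0, 68.0]
tcp_rot: [0.768, 0.641, -0.002, -0.002]
wrist_force: [-5.5, 1.0, 6.6]
width: 10.9
```

View pics/w21c.png

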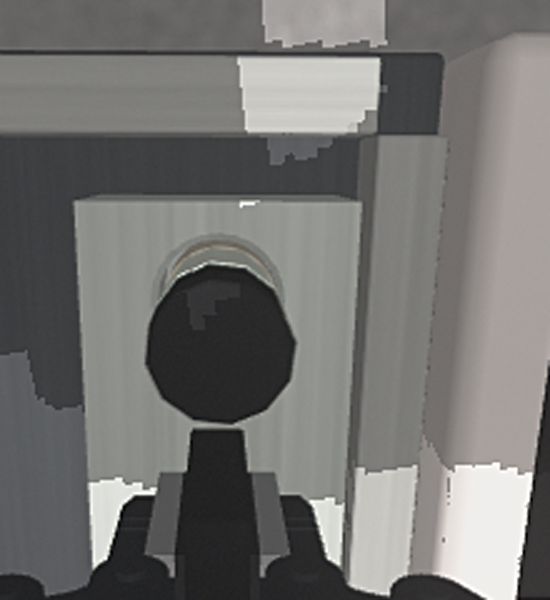

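```bash
python3 -m jog '{"delta_pos":[[0,1,0],[0,2,0],[0,3,0],[0,3,0],[0,3,0]],"yaw":[0,0,0,0,0],"claw":[8,8,8,8,8]}' 80
python3 - <<'E'
from h import *
st=manip.get_state();print(st["eef_pos"],st["wrist_force"],st["moment"],R.from_quat(st["tcp_rot"]).as_matrix().round(4))
E
```

```text
time_s: 21.77
eef_pos: [626.8, 117.4, 68.0]
tcp_rot: [0.768, 0.641, -0.002, -0.002]
wrist_force: [-4.9, 0.8, 6.0]
width: 11.0
[626.80569043 117.43286783  68.03832064] [-4.89969554  0.78588152  6.04292111] [ 0.22787058  0.88707001 -0.00840772] [[ 1.790e-01  9.838e-01 -5.000e-03]
 [ 9.839e-01 -1.790e-01  2.000e-04]
 [-7.000e-04 -5.000e-03 -1.000e+00]]
```

```bash
python3 -m jog '{"delta_pos":[[0,1,-0.5],[0,2,-0.5],[0,3,-0.5],[0,4,-0.5],[0,4,-0.5],[0,4,-0.5]],"yaw":[0,0,0,0,0,0],"claw":[8,8,8,8,8,8]}' 80
python3 - <<'E'
from h import *
st=manip.get_state();print(st["eef_pos"],st["wrist_force"],st["moment"],R.from_quat(st["tcp_rot"]).as_matrix().round(4)[:,0])
w=eyes.camera("wrist");crop(w,"w22c",240,50,460,290,2.5)
E
```

```text
time_s: 22.27
eef_pos: [629.0, 117.1, 68.2]
tcp_rot: [0.768, 0.641, -0.004, -0.003]
wrist_force: [-15.0, 1.5, 10.1]
width: 10.7
[628.97875102 117.06748177  68.18526719] [-15.02608473   1.50429944  10.07713342] [ 0.3036842   2.21211196 -0.15276722] [ 0.1791  0.9838 -0.0013]
```

View pics/w22c.png

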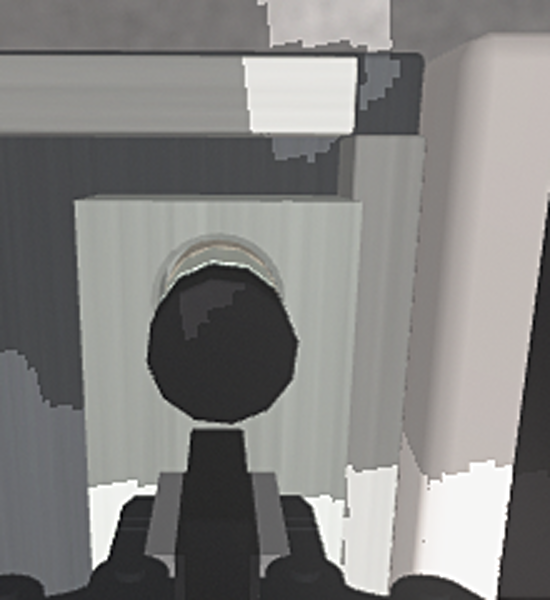

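```bash
python3 -m jog '{"delta_pos":[[2,0,0],[4,0,0],[6,0,0],[8,0,0],[9,0,0],[9,0,0],[9,0,0]],"yaw":[0,0,0,0,0,0,0],"claw":[8,8,8,8,8,8,8]}' 100
python3 -m jog '{"delta_pos":[[1,0,0],[2,0,0],[3,0,0],[3,0,0],[3,0,0]],"yaw":[0,0,0,0,0],"claw":[8,8,8,8,8]}' 100
```

```text
time_s: 22.9
eef_pos: [629.9, 121.3, 68.6]
tcp_rot: [0.768, 0.641, -0.007, -0.001]
wrist_force: [-19.9, -14.5, 16.5]
width: 10.6
time_s: 23.32
eef_pos: [630.4, 124.1, 68.6]
tcp_rot: [0.768, 0.641, -0.007, -0.001]
wrist_force: [-19.8, -15.1, 17.4]
width: 10.8
```

```bash
python3 -m jog '{"delta_pos":[[-1,-1,0],[-2.5,-2,0],[-2.5,-3,0],[-2.5,-3,0]],"yaw":[0,0,0,0],"claw":[8,8,8,8]}' 80
python3 - <<'E'
from h import *
st=manip.get_state();print(st["eef_pos"],st["wrist_force"],st["moment"],R.from_quat(st["tcp_rot"]).as_matrix().round(4)[:,[0,2]])
E
```

```text
time_s: 23.65
eef_pos: [630.0, 124.8, 68.0]
tcp_rot: [0.768, 0.64, -0.002, -0.0]
wrist_force: [-4.9, -5.1, 1.5]
width: 10.7
[630.02548118 124.75608162  68.02184449] [-4.92496475 -5.08285309  1.46597244] [-0.64213248  0.73545207 -0.19602534] [[ 0.1797 -0.004 ]
 [ 0.9837 -0.0024]
 [-0.0031 -1.    ]]
```

Now regrip lower on the bar.

```bash
python3 -m jog '{"delta_pos":[[0,0,0],[0,0,0],[0,0,0],[0,0,0],[0,0,3],[0,0,6],[0,0,7],[0,0,7],[0,0,7]],"yaw":[0,0,0,0,0,0,0,0,0],"claw":[15,25,30,30,30,30,30,30,30]}' 80
python3 - <<'E'
from h import *
st=manip.get_state();print(st["eef_pos"],st["wrist_force"],st["moment"],R.from_quat(st["tcp_rot"]).as_matrix().round(4)[:,[0,2]])
w=eyes.camera("wrist");np.save("w23.npy",w,allow_pickle=True);crop(w,"w23",200,50,460,350,2)
E
```

```text
time_s: 24.4
eef_pos: [631.5, 126.6, 61.5]
tcp_rot: [0.768, 0.641, -0.0, -0.0]
wrist_force: [0.8, 0.4, -0.2]
width: 29.9
[631.50166264 126.57497272  61.5209122 ] [ 0.77082866  0.38755554 -0.2329847 ] [ 0.00236199 -0.02736405  0.01120641] [[ 1.790e-01 -5.000e-04]
 [ 9.839e-01  0.000e+00]
 [-1.000e-04 -1.000e+00]]
```

View pics/w23.png

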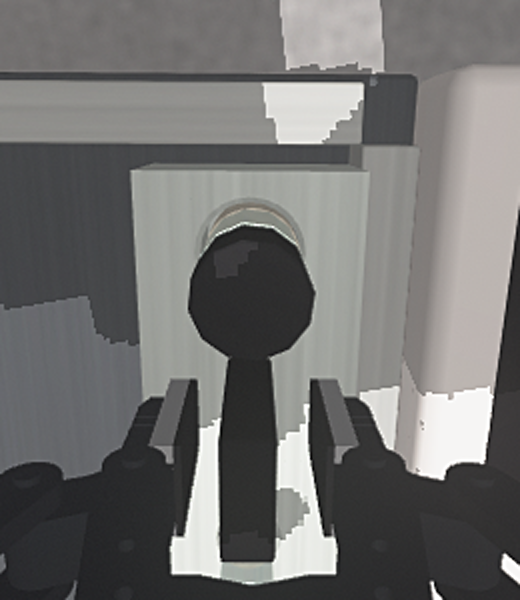

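```bash
python3 -m jog '{"delta_pos":[[0,-1.5,0.5],[0,-1.5,0.5],[0,-1.5,0.5],[0,-1.5,0.5],[0,-1.5,0.5],[0,-1.5,0.5],[0,-1.5,0.5]],"yaw":[0,0,0,0,0,0,0],"claw":[25,20,15,8,8,8,8]}' 100
python3 - <<'E'
from h import *
st=manip.get_state();print(st["eef_pos"],st["wrist_force"],st["moment"],R.from_quat(st["tcp_rot"]).as_matrix().round(4)[:,[0,2]])
E
```

```text
time_s: 25.03
eef_pos: [630.2, 126.8, 61.5]
tcp_rot: [0.768, 0.641, 0.0, -0.0]
wrist_force: [-2.2, 0.3, 1.8]
width: 10.5
[630.21241365 126.82978802  61.53226614] [-2.16732161  0.29207599  1.80899409] [-0.0051237   0.2423537  -0.18462377] [[ 1.793e-01 -0.000e+00]
 [ 9.838e-01  1.000e-04]
 [ 1.000e-04 -1.000e+00]]
```

```bash
python3 -m jog '{"delta_pos":[[1,0,0],[2,0,0],[3,0,0],[4,0,0],[4,0,0],[4,0,0]],"yaw":[0,0,0,0,0,0],"claw":[8,8,8,8,8,8]}' 100
python3 -m jog '{"delta_pos":[[1,0,0],[2,0,0],[3,0,0],[3,0,0],[3,0,0]],"yaw":[0,0,0,0,0],"claw":[8,8,8,8,8]}' 100
python3 - <<'E'
from h import *
st=manip.get_state();print(st["eef_pos"],st["wrist_force"],st["moment"],R.from_quat(st["tcp_rot"]).as_matrix().round(4)[:,[0,2]])
w=eyes.camera("wrist");np.save("w24.npy",w,allow_pickle=True);crop(w,"w24",200,50,460,350,2)
E
```

```text
time_s: 25.53
eef_pos: [630.8, 129.6, 61.6]
tcp_rot: [0.768, 0.641, -0.001, 0.0]
wrist_force: [-2.8, -4.6, 4.7]
width: 10.7
time_s: 25.95
eef_pos: [631.3, 132.5, 61.5]
tcp_rot: [0.768, 0.641, -0.001, 0.0]
wrist_force: [-2.6, -5.3, 4.5]
width: 10.7
[631.33187725 132.54534436  61.54756985] [-2.6233158  -5.27550106  4.54887999] [-0.56125213  0.40362866 -0.19064158] [[ 1.794e-01 -8.000e-04]
 [ 9.838e-01 -1.800e-03]
 [-1.900e-03 -1.000e+00]]
```

View pics/w24.png

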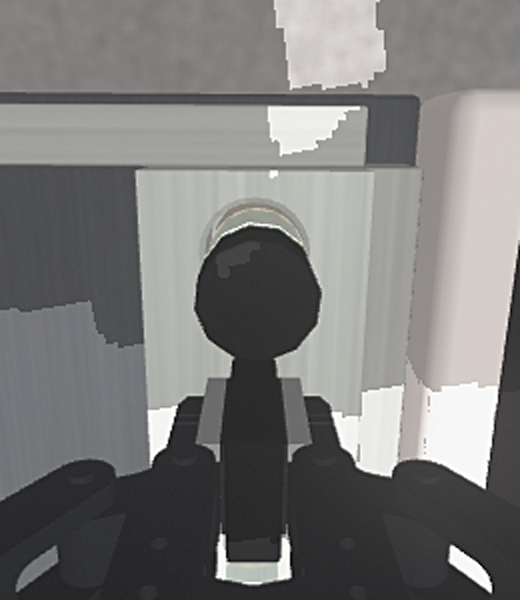

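```bash
python3 -m jog '{"delta_pos":[[1,0,0],[2,0,0],[2,0,0],[2,0,0]],"yaw":[0,0,0,0],"claw":[8,8,8,8]}' 100
python3 -m jog '{"delta_pos":[[1,0,0],[2,0,0],[2,0,0],[2,0,0]],"yaw":[0,0,0,0],"claw":[8,8,8,8]}' 100
```

```text
time_s: 26.33
eef_pos: [631.4, 132.9, 61.6]
tcp_rot: [0.768, 0.641, -0.002, 0.001]
wrist_force: [-5.2, -10.6, 5.6]
width: 11.2
time_s: 26.67
eef_pos: [631.5, 133.1, 61.8]
tcp_rot: [0.768, 0.641, -0.004, 0.002]
wrist_force: [-9.2, -16.1, 9.4]
width: 11.0
```

```bash
python3 -m jog '{"delta_pos":[[0,1,1],[0,2,1.5],[0,3,2],[0,3,2],[0,3,2]],"yaw":[0,0,0,0,0],"claw":[8,8,8,8,8]}' 100
python3 - <<'E'
from h import *
st=manip.get_state();M=R.from_quat(st["tcp_rot"]).as_matrix();print(st["eef_pos"],st["wrist_force"],M.T@st["wrist_force"],st["moment"],M.round(4))
w=eyes.camera("wrist");np.save("w25.npy",w,allow_pickle=True);crop(w,"w25",200,50,460,350,2)
t=eyes.camera("top");np.save("t25.npy",t,allow_pickle=True);crop(t,"t25",255,110,375,250,4)
t=eyes.camera("scene");np.save("s25.npy",t,allow_pickle=True);crop(t,"s25",290,170,400,270,6)
E
```

```text
time_s: 27.08
eef_pos: [631.7, 133.0, 61.8]
tcp_rot: [0.768, 0.641, -0.006, -0.001]
wrist_force: [-26.5, -17.4, 29.3]
width: 10.9
[631.73664086 133.03800145  61.82903628] [-26.49604968 -17.3706921   29.25365657] [-22.09532077 -23.23222308 -28.83779856] [-2.27208473  3.58206557 -0.30809547] [[ 0.1789  0.9838 -0.0108]
 [ 0.9838 -0.179  -0.0073]
 [-0.0091 -0.0094 -0.9999]]
```

View pics/w25.png

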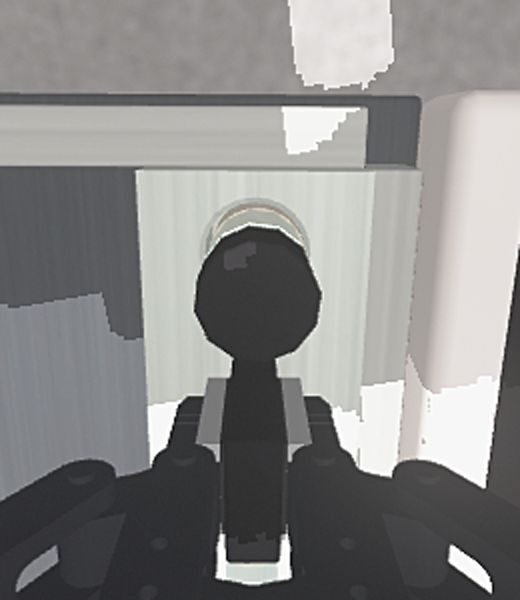

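View pics/s25.png

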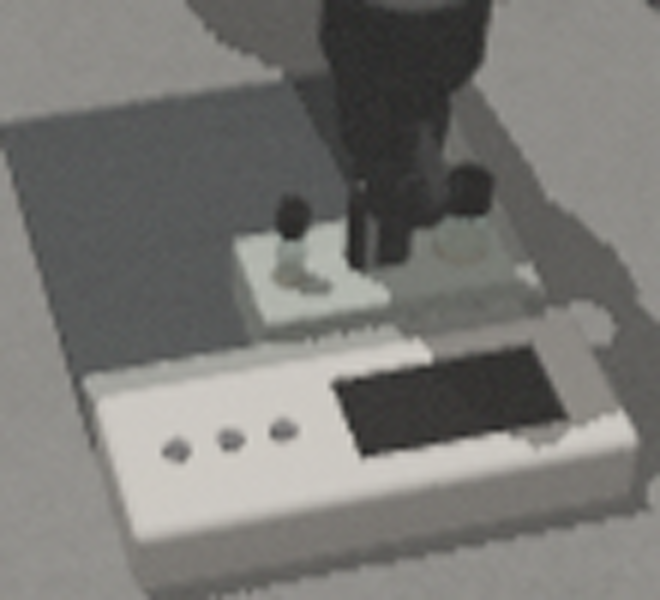

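View pics/t25.png

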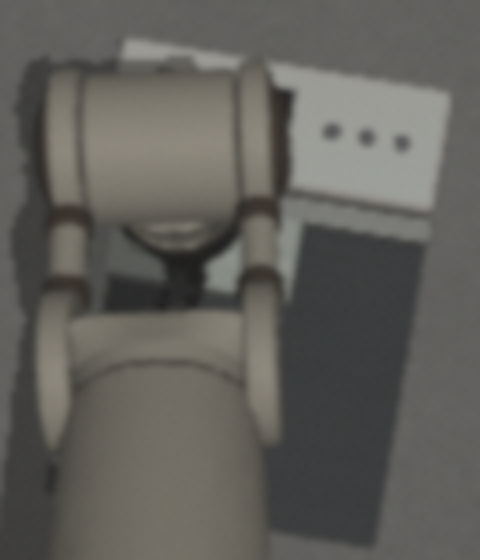

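```bash
python3 -m jog '{"delta_pos":[[-2,-2,-1],[-4,-4,-1.5],[-4,-4,-1.5],[-3,-3,-1.5],[-2.5,-2.5,-1.5],[-2.5,-2.5,-1.5],[-2.5,-2.5,-1.5]],"yaw":[0,0,0,0,0,0,0],"claw":[8,8,8,8,8,8,8]}' 100
python3 - <<'E'
from h import *
st=manip.get_state();M=R.from_quat(st["tcp_rot"]).as_matrix();print(st["eef_pos"],M.T@st["wrist_force"],M.T@st["moment"],M.round(4))
E
```

```text
time_s: 27.82
eef_pos: [631.3, 132.9, 61.7]
tcp_rot: [0.768, 0.641, -0.003, 0.0]
wrist_force: [-9.4, -10.3, 12.6]
width: 10.6
[631.26998204 132.87112042  61.65079924] [-11.88223579  -7.42102348 -12.54630831] [ 1.03910862 -1.60337153  0.00220145] [[ 0.1784  0.984  -0.0038]
 [ 0.984  -0.1784 -0.0042]
 [-0.0048 -0.003  -1.    ]]
```

```bash
python3 -m jog '{"delta_pos":[[0.3,1,0],[0.6,2,0],[0.6,2,0.3],[0.6,2,0.3],[0.6,2,0.3],[0.6,2,0.3]],"yaw":[0,0,0,0,0,0],"claw":[8,8,8,8,8,8]}' 100
python3 - <<'E'
from h import *
st=manip.get_state();M=R.from_quat(st["tcp_rot"]).as_matrix();print(st["eef_pos"],M.T@st["wrist_force"],M.T@st["moment"],M.round(4))
w=eyes.camera("wrist");np.save("w26.npy",w,allow_pickle=True);crop(w,"w26",300,100,440,300,3)
s=eyes.camera("scene");crop(s,"s26",160,170,420,310,3)
st=manip.get_state();print(M.T@st["wrist_force"])
E
```

```text
time_s: 28.32
eef_pos: [631.6, 132.8, 61.8]
tcp_rot: [0.768, 0.641, -0.005, -0.001]
wrist_force: [-18.5, -13.1, 21.3]
width: 11.1
[631.56746937 132.84732678  61.75242544] [-16.28236937 -16.01770103 -21.06371761] [ 2.38489766 -1.93550455  0.08823424] [[ 0.1784  0.9839 -0.0087]
 [ 0.9839 -0.1784 -0.0048]
 [-0.0063 -0.0077 -1.    ]]
[-15.93677582 -15.9031126  -20.44476333]
```

View pics/w26.png

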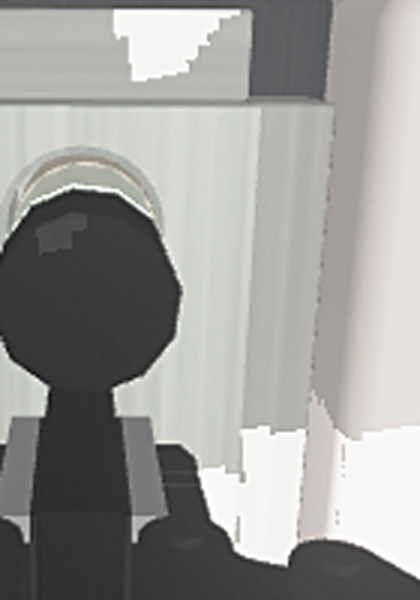

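View pics/s26.png

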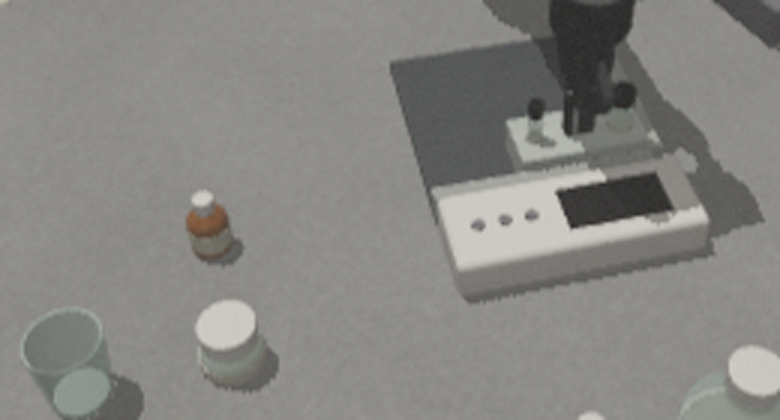

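```bash
python3 -m jog '{"delta_pos":[[-1,-1,0],[-1.2,-1.5,0],[-1.2,-1.5,0],[-1.2,-1.5,0],[-1.2,-1.5,0],[-1.2,-1.5,0]],"yaw":[0,0,0,0,0,0],"claw":[8,8,8,8,8,8]}' 100
python3 - <<'E'
from h import *
st=manip.get_state();M=R.from_quat(st["tcp_rot"]).as_matrix();print(st["eef_pos"],M.T@st["wrist_force"],M.T@st["moment"],M.round(4))
E
```

```text
time_s: 28.92
eef_pos: [631.3, 132.8, 61.6]
tcp_rot: [0.768, 0.641, -0.003, -0.0]
wrist_force: [-11.7, -9.1, 14.8]
width: 10.9
[631.34813466 132.84439014  61.62705644] [-11.06190269  -9.99701587 -14.74385227] [ 1.45710427 -1.40009677  0.03636535] [[ 0.1785  0.9839 -0.0045]
 [ 0.9839 -0.1785 -0.0032]
 [-0.004  -0.0039 -1.    ]]
```

```bash
python3 -m jog '{"delta_pos":[[0,0,-1],[0,0,-2],[0,0,-2],[0.7,1,-2],[0.7,1,-2],[0.7,1,-2],[0.7,1,-2]],"yaw":[0,0,0,0,0,0,0],"claw":[8,8,8,8,8,8,8]}' 100
python3 - <<'E'
from h import *
st=manip.get_state();M=R.from_quat(st["tcp_rot"]).as_matrix();print(st["eef_pos"],M.T@st["wrist_force"],M.T@st["moment"],M.round(4))
E
```

```text
time_s: 29.5
eef_pos: [631.4, 132.9, 61.8]
tcp_rot: [0.768, 0.641, -0.004, -0.001]
wrist_force: [-9.5, -10.9, 7.8]
width: 10.7
[631.44559963 132.9286861   61.77687732] [-12.44638642  -7.43494267  -7.72782554] [ 1.11133161 -1.55479728  0.02258919] [[ 0.1784  0.9839 -0.0068]
 [ 0.9839 -0.1785 -0.0039]
 [-0.0051 -0.006  -1.    ]]
```

```bash
python3 -m jog '{"delta_pos":[[-1,-2,1],[-1,-2,2],[-1,-2,3],[-1,-2,3],[-0.5,-1,3],[0,0,3],[0,0,3],[0,0,3]],"yaw":[0,0,0,0,0,0,0,0],"claw":[8,8,8,8,8,8,8,8]}' 100
python3 - <<'E'
from h import *
st=manip.get_state();M=R.from_quat(st["tcp_rot"]).as_matrix();print(st["eef_pos"],M.T@st["wrist_force"],M.T@st["moment"],M.round(4))
E
```

```text
time_s: 30.17
eef_pos: [631.5, 132.8, 61.7]
tcp_rot: [0.768, 0.641, -0.004, -0.001]
wrist_force: [-19.2, -12.3, 23.5]
width: 10.5
[631.5369137  132.81647204  61.67274925] [-15.67742046 -16.80017968 -23.35214221] [ 2.55803284 -1.83521336  0.0819408 ] [[ 0.1783  0.9839 -0.0075]
 [ 0.984  -0.1783 -0.0043]
 [-0.0056 -0.0066 -1.    ]]
```

```bash
python3 -m jog '{"delta_pos":[[0,0,0],[0,0,0],[0,0,0],[0,0,0]],"yaw":[0,0,0,0],"claw":[8,8,8,8]}' 100
python3 - <<'E'
from h import *
st=manip.get_state();M=R.from_quat(st["tcp_rot"]).as_matrix();print(st["time_s"],st["eef_pos"],M.T@st["wrist_force"],st["width"])
print(manip.job_done())
E
```

```text
time_s: 30.5
eef_pos: [631.5, 132.8, 61.7]
tcp_rot: [0.768, 0.641, -0.004, -0.001]
wrist_force: [-18.4, -11.4, 24.0]
width: 11.1
30.5 [631.5328477  132.82649075  61.6694295 ] [-14.64614761 -16.19675475 -23.7784717 ] 11.055123894524963
the job is handed in; nothing more can be done
None
```

I put both vials in their bores and pushed the block into the corner of the two stops. I handed the job in at 30.5 s with the gripper still holding the block against both stops.

- **Vials:** I pressed each one down until it met resistance at the height expected for the bore's bottom (TCP 69.7 mm for the wide, 70.6 mm for the slim), then let go. The last scene picture, taken just before the final press adjustments, shows both still seated.
- **Block:** I gripped it by its bar, turned it about 16° and slid it until it met both stops. I regripped lower on the bar partway through, because the first grip was tipping the block.
- **Final press:** The last reading was about 16 N towards the back stop, 15 N towards the side stop and 24 N downwards. Friction with the plate takes part of the sideways push, so the force on the stops themselves is less than that. There was almost no twisting moment, which fits the long side lying flush.
- **Not fully clean:** Under this load the gripper tilted about 0.4° about each axis, so the block's edges away from the stops could be lifted by a few tenths of a millimetre. I could not measure the block's own tilt directly. Pressing more lightly reduced the tilt but also the push on the stops.
- **Bystanders:** I saw no sign that anything else had moved, but I compared pictures only by eye. The last scene picture showed only the amber bottle, beaker and jar; I did not re-check the spatula and tip box at the end.

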